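# Run a seam probe along a moulded cover's joint

## Robot

A 6-joint arm with a two-finger parallel gripper is mounted at the origin on the work surface. World frame = base frame: x ahead of the robot, y to its left, z up, the work surface at z = 0. Lengths are in mm, angles in rad, forces in N, time in s.
With the tool pointing down it reaches from about 350 to 975 mm from the base axis. Payload 7.1 kg.
Tool frame: the origin (TCP) lies on the centre line of the jaws, within the pads' length; the fingertips stand 11 mm ahead of it and the grasp point (between the pads) lies 8 mm behind it; x points along the fingers, y is the direction in which the jaws open and shut, and the axes are right-handed (so a half turn about x gives the same grasp; the last joint's range is limited). The gripper opens to 88 mm and grips with 3 to 60 N. Pads are 20 mm wide; open, the fingers measure 115 mm over their backs; the gripper's body (75 mm by 178 mm) begins 61 mm behind the grasp point.
Start: joints at [-1.364, 0.423, 1.63, -0, 1.089, -0.019], TCP at [139.948, -609.114, 233.675] pointing down, gripper open.
Joint ranges: [-3, 3], [-0.9, 2.11], [0.09, 2.58], [-1.31, 4.45], [0.11, 2.69], [-2.54, 2.54]. Speed limits (rad/s): [2.39, 2.39, 3.01, 3.14, 3.14, 3.14].

## Interface

Orientations are given as a rotation vector (axis times angle).
In Python, from bench import sensors, camera, calibration, ticket gives the robot as it stands.
- The arm moves only by the shell command python3 -m jog 'ROWS' [OPENING]. ROWS is text: rows parted by semicolons, each of 4 numbers parted by spaces: the shift along the world's x, y, z in cm, then the turn about the world's z in rad. In form: tx ty tz roll; .... A call has 1 to 5 rows; each row is the pose to reach, as a shift and turn from the pose measured when the call began; what a row does not reach only later rows make up. A row lasts 1/12 s, in which the tool goes at most 41.7 mm and 7.16 degrees, less where a joint would pass 70% of its speed; a pose out of reach is approached as far as the arm can. A call with a gripper value outside its range is refused whole. OPENING is the opening, from -1 (shut) to 1 (fully open), so that 0 is half open, set as the call begins (- or left out, the last holds). The fingers move at their own pace and stop on an object; the grip force is fixed at half the most. Time passes only in rows, so rows that repeat a pose let the fingers close. It gives the time, the measured TCP pose, the force and the opening at its end, in the units of the state.
- sensors.sense(): the state, without advancing time (a new reading comes with each control period).
- camera(name): name is "scene" or "side" or "wrist"; returns the picture (420x560x3 uint8, red, green, blue); there is no depth.
- calibration(name): a dict with "fovy" (degrees; the focal length in pixels is half the picture's height over the tangent of half this angle, whatever the lens; pixels are square), "cx", "cy" (the principal point, pixels), "R" (3x3) and "t" (3): a world point X has camera coordinates R X + t. Camera axes: x right, y down, z forward; pixel columns grow to the right and rows downward; lengths in mm; the calibration is good to about 2 mm. A picture is of the moment at which its call begins: read the wrist's pose just before it. calibration takes no time and is no camera call; for the wrist camera it gives the pose at the moment of the call.
- ticket.sign_off(): hands the job in, once; it reports no verdict.
The state is a dict: "clock": time; "joint_positions": joint angles; "joint_vel": joint speeds; "effort": joint torques, N m; "position": TCP position; "eef_rot": TCP orientation; "wrist_force": force on the tool from outside, world axes, zero at the start; "wrist_torque": the same for the moment, N m; "width": finger opening in mm.
Only numpy, scipy, OpenCV 4.12 (cv2) and the standard library are available. Lean on these libraries where they do the work, as an engineer would, in place of code of your own. Each camera call takes 0.05 s, during which the arm holds its last target. There are 200 camera calls.

## Task

Take the seam probe from its fork stand, set its sprung tip down in the L-shaped joint of the white cover on the sloping fixture, at the end by the round boss, and guide it slowly (about 3 cm a second) and with light pressure along the joint, round the corner to the end by the square boss, in one unbroken stroke, keeping the probe square to the sloping face and touching the cover nowhere but in the joint. Then lift it clear, hang it back upright in its fork without dropping it and let go; leave everything else on the bench where it is.

Things in the scene. Friction and masses are not known exactly. Their poses are not given: they have to be found in the camera images.
- probe: Seam probe (stylus, 0.08-0.19 kg) hanging upright in its fork. Origin: centre of the underside of its round collar; z along the probe towards the handle. Above: steel collar 32 mm wide, 6 mm thick, then grey square handle 18 x 18 mm (sides along x, y) from 6 to 72 mm. Below: steel barrel 14 mm wide down to 70 mm, then a thin sprung nose 6 mm wide; tip 100 mm below the origin.
- probe_tip (a point): Lowest point of the probe's round-ended nose, on its axis, 100 mm below the collar's underside when the nose is out. The nose springs in up to 8 mm along the probe: about 1 N at first touch, 2 N at 3 mm, 3.3 N at 8 mm; then it is solid.
- stand: Fixed fork stand: base 110 x 100 x 12 mm, post at the +x side, level aluminium fork 8 mm thick, 56 mm wide, its top 130 mm above the bench; nothing is higher. Origin on the bench; x points from the mouth to the post. The slot along x, 20 mm wide, is open to -x (from x = -30 mm), above and below, closed at x = +14 mm.
- fork (a point): Where the probe's origin (collar underside) is when it hangs in the fork: midway in the slot's width, on the fork's top face, 14 mm from the slot's closed end and 30 mm from its mouth.
- cover: White moulded cover 150 (x) x 170 (y) mm on a fixed sloping fixture, low edge on the side away from the robot. Origin: centre of its face, 95 mm above the bench; z: outward normal, 35 degrees from vertical; x: up the slope; y: level. The seam is an L-shaped dark line in the face between two raised white beads (2.5 mm high, 5 mm wide, centres 6 mm either side of the line), leaving a channel 7 mm wide.
- seam_start (a point): Start of the seam, on its line and the face, at x -35, y -50 mm in the cover's frame; a round screw boss 16 mm wide, 3 mm high stands 20 mm beyond it. From here the seam runs straight along the cover's +y, 90 mm, to seam_corner.
- seam_corner (a point): Corner of the seam, on the face, at x -35, y +40 mm in the cover's frame. The seam turns square here and runs straight along the cover's +x (up the slope), 80 mm, to seam_end.
- seam_end (a point): End of the seam, on the face, at x +45, y +40 mm in the cover's frame; a square boss 15 mm wide and 3 mm high stands 18 mm beyond it.
- tape_roll: Bystander: empty cardboard tape core, 64 mm across, 25 mm high. Origin: centre of its underside.
- bracket: Bystander: steel angle bracket 60 x 40 mm, 49 mm high. Origin: centre of its underside.
- screwdriver: Bystander: screwdriver lying on the bench.
- carton: Bystander: closed carton 160 x 110 x 60 mm. Origin: centre of its underside.
Things that resemble listed ones, but are neither listed nor needed, are in the scene too. Leave any orange or red look-alike of the stand alone.

How it is judged:
By the outcome, as a careful person would: the job done as asked, in the order asked, and still so for the second after the job is handed in, with the robot touching nothing.
It also fails if it takes over 72 s, if anything falls off the work surface, if the arm or the gripper's body presses on something with over 40 N, if the wrist force passes 120 N, or if a joint passes its speed limit or range.

## Working session

There is one attempt and no reset: what is moved stays moved. The work goes in short steps, Python scripts to look and compute and a shell command to move; the robot and the scene stay as the last step left them, time stands still between calls to the robot, and variables do not carry over. Pictures are saved under pics/ and viewed, about 8 in all and at most 12, crops included, and the job is handed in when it is done.

```bash
ls -la; mkdir -p pics; python3 - <<'E'
from bench import sensors,camera,calibration
import cv2,json
s=sensors.sense(); print({k:(v if isinstance(v,(int,float)) else [round(float(x),3) for x in v]) for k,v in s.items()})
for n in("scene","side","wrist"):
    c=calibration(n); im=camera(n); cv2.imwrite(f"pics/{n}0.png",im[:,:,::-1]); print(n,c)
E
python3 -m jog --help | head -30
```

```text
total 12
drwxr-xr-x  3 agent agent 4096 Dec  4 10:36 .
drwxr-xr-x 23 root  root  4096 Dec  4 10:36 ..
drwxr-xr-x  2 agent agent 4096 Dec  4 10:36 pics
{'clock': 0.0, 'joint_positions': [-1.364, 0.424, 1.631, -0.0, 1.089, -0.019], 'joint_vel': [0.0, -0.001, -0.001, 0.001, 0.0, -0.002], 'effort': [0.0, -54.462, -27.366, 0.064, 0.023, -0.0], 'position': [139.842, -608.59, 232.909], 'eef_rot': [2.102, 0.24, -2.103], 'wrist_force': [-0.134, -0.247, -0.245], 'wrist_torque': [0.012, 0.011, -0.003], 'width': 87.84685809068881}
scene {'fovy': 46.385430672662935, 'cx': 282.00133667697304, 'cy': 204.87184959407804, 'R': array([[-0.73036744,  0.6827738 ,  0.01957886],
       [ 0.506005  ,  0.56008625, -0.65594385],
       [-0.45882713, -0.46917303, -0.75455572]]), 't': array([ 300.0507125 , -176.3821067 , 1532.57544037])}
side {'fovy': 50.11500054193463, 'cx': 276.1040338171746, 'cy': 204.42461954251345, 'R': array([[-0.96363161, -0.26709298,  0.00868637],
       [-0.21055477,  0.7388312 , -0.64015244],
       [ 0.16456247, -0.61870009, -0.7681988 ]]), 't': array([ 411.85630082,  142.62889563, 1156.28400173])}
wrist {'fovy': 58.98377007922294, 'cx': 279.7593773852556, 'cy': 212.3024843070141, 'R': array([[ 0.22342063, -0.97472023, -0.00192001],
       [-0.94039655, -0.21607043,  0.2626174 ],
       [-0.25639335, -0.05686858, -0.96489814]]), 't': array([-623.47462452,  -30.85655506,  390.51312626])}schema error: expected rows of numbers
```

View pics/scene0.png

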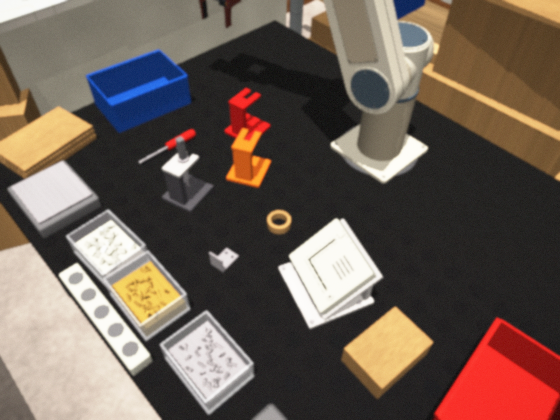

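View pics/side0.png

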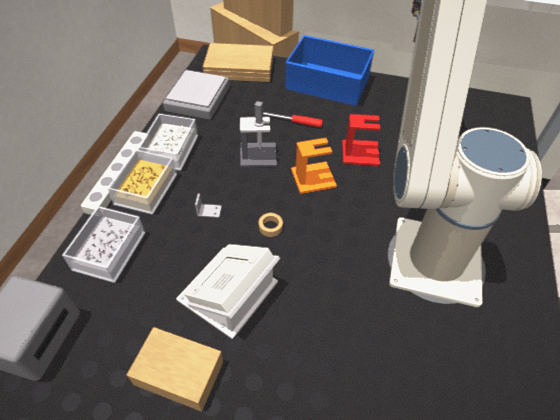

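Scene picture: the grey stand with the probe is at (182,175), and the white cover with its dark L is at (325,270). The stands that could be mistaken for it are orange (248,160) and red (243,115); I choose the grey one, which holds the probe. Next is a close crop of both.

```bash
python3 - <<'E'
import cv2,numpy as np
a=cv2.imread('pics/scene0.png');b=cv2.imread('pics/side0.png')
def crop(im,x,y,w,h,W=400,H=300):
    return cv2.resize(im[y:y+h,x:x+w],(W,H),interpolation=cv2.INTER_CUBIC)
# stand crops 100x75 (x4), cover crops 120x90 (x3.333)
m=np.vstack([np.hstack([crop(a,140,130,100,75),crop(b,210,95,100,75)]),np.hstack([crop(a,270,215,120,90),crop(b,170,240,120,90)])])
cv2.imwrite('pics/m1.png',m)
E
```

```text
(no output)
```

View pics/m1.png

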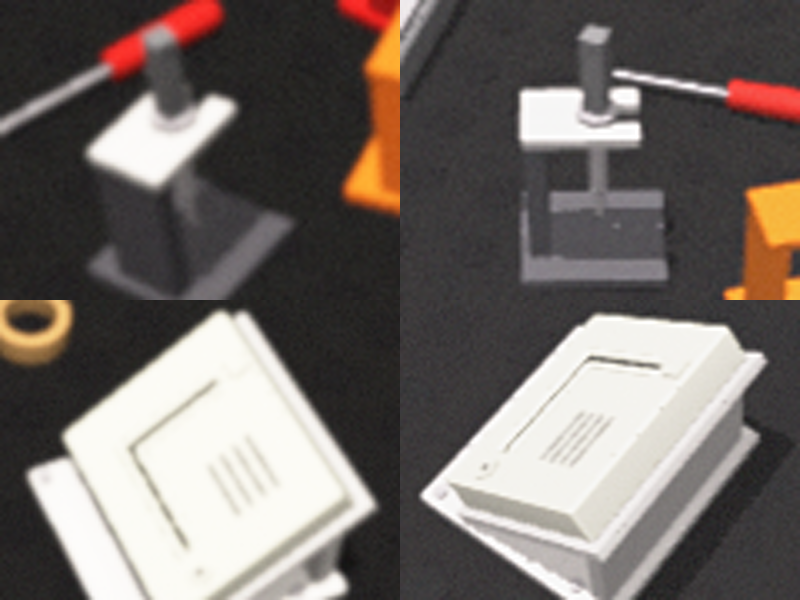

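Montage: the probe's handle top is at scene (179.5,138) and side (259,103). The fork mouth points toward the robot, with the post on the far side. The L corner is at scene (309,259), the start by the round boss at (326,289.5), and the end by the square boss at (334.5,239.5).

```bash
cat > h.py <<'E'
import numpy as np
from scipy.spatial.transform import Rotation as Ro
from scipy.optimize import least_squares
from bench import sensors,camera,calibration
def proj(c,X):
    X=np.atleast_2d(X); p=X@np.array(c['R']).T+c['t']; f=210/np.tan(np.radians(c['fovy'])/2)
    return np.c_[c['cx']+f*p[:,0]/p[:,2],c['cy']+f*p[:,1]/p[:,2]]
def coverT(x,y,psi,z=95):
    a=np.radians(35);c,s=np.cos(psi),np.sin(psi)
    return np.array([[c*np.cos(a),-s,-c*np.sin(a)],[s*np.cos(a),c,-s*np.sin(a)],[np.sin(a),0,np.cos(a)]]),np.array([x,y,z])
S=lambda:sensors.sense()
E
python3 - <<'E'
from h import *
sc,sd=calibration('scene'),calibration('side')
# cover
P=np.array([[-35,-50,0],[-35,40,0],[45,40,0],[-75,85,0],[75,85,0],[75,-85,0]],float)
f=lambda u,v:(270+u*.3,215+(v-300)*.3)
g=lambda u,v:(170+(u-400)*.3,240+(v-300)*.3)
us=np.array([f(187,548),f(130,447),f(215,382),f(65,437),f(222,312),f(345,497)])
ud=np.array([g(505,452),g(590,358),g(660,367),g(590,315),g(735,330),g(590,540)])
def r(p):
    R,t=coverT(*p); X=P@R.T+t
    return np.r_[(proj(sc,X)-us).ravel(),(proj(sd,X)-ud).ravel()]
best=min((least_squares(r,[500,-100,a],loss='soft_l1') for a in np.arange(0,6.3,.7)),key=lambda o:o.cost)
print('cover',best.x,np.round(best.fun.reshape(2,-1,2),1).tolist())
f=lambda u,v:(140+u/4,130+v/4)
g=lambda u,v:(210+(u-400)/4,95+v/4)
Q=np.array([[0,0,202],[-30,28,130],[-30,-28,130]],float)
us=np.array([f(158,32),f(237,103)]);ud=np.array([g(596,33),g(640,138),g(640,92)])
def r2(p):
    c,s=np.cos(p[2]),np.sin(p[2]);X=Q@np.array([[c,-s,0],[s,c,0],[0,0,1]]).T+[p[0],p[1],0]
    a,b=proj(sc,X),proj(sd,X)
    return np.r_[(a[:2]-us).ravel(),(b-ud).ravel()]
for a in (0,3.1):
  o=least_squares(r2,[500,-400,a]);print('stand',o.x,o.cost,np.round(o.fun,1))
E
```

```text
cover [483.73122597 232.84418691  -9.7531696 ] [[[0.9, 0.9], [0.3, 0.9], [1.2, -0.1], [-1.0, -0.3], [-0.1, -0.7], [0.3, -0.7]], [[0.6, -0.0], [-0.2, 0.6], [0.3, 0.7], [1.4, -0.3], [-1.8, -1.1], [-5.9, -7.3]]]
stand [ 5.44744067e+02 -2.41853697e+02  2.80105244e-01] 0.8272524015587535 [ 0.4  0.4 -0.2  0.5  0.2 -0.2  0.1  0.2  0.1 -0.9]
stand [ 5.44744066e+02 -2.41853698e+02  2.80105152e-01] 0.8272524015569759 [ 0.4  0.4 -0.2  0.5  0.2 -0.2  0.1  0.2  0.1 -0.9]
```

```bash
cat >> h.py <<'E'
def tool():
    s=S(); R=Ro.from_rotvec(s['eef_rot']).as_matrix(); return np.array(s['position']),R,s
def rep():
    p,R,s=tool(); print('t',round(s['clock'],2),'pos',p.round(1),'x',R[:,0].round(3),'y',R[:,1].round(3),'jawyaw',round(np.arctan2(R[1,1],R[0,1]),4),'F',np.round(s['wrist_force'],2),'w',round(s['width'],1),'q',np.round(s['joint_positions'],2))
E
python3 - <<'E'
from h import *
rep()
E
python3 -m jog '12 11 6 0;24 22 8 0;36 33 8 0;40 36.7 8 0;40 36.7 8 0' 1
python3 - <<'E'
from h import *
rep()
E
```

```text
t 0.15 pos [ 139.9 -608.7  233.1] x [-0.     0.001 -1.   ] y [ 0.224 -0.975 -0.001] jawyaw -1.345 F [1.63 0.47 0.86] w 87.9 q [-1.36  0.42  1.63 -0.    1.09 -0.02]
clock: 0.57
position: [290.9, -469.8, 272.9]
eef_rot: [2.103, 0.239, -2.103]
wrist_force: [0.9, -0.5, 0.7]
width: 88.0
t 0.57 pos [ 290.9 -469.8  272.9] x [-0.     0.001 -1.   ] y [ 0.223 -0.975 -0.001] jawyaw -1.3457 F [ 0.86 -0.51  0.68] w 88.0 q [-1.04  0.27  1.75  0.    1.12  0.31]
```

```bash
python3 -m jog '12 11 3 0.05;25.4 22.8 3 0.05;25.4 22.8 3 0.05;25.4 22.8 3 0.05;25.4 22.8 3 0.05' && python3 -m jog '0 0 0 0;0 0 0 0' >/dev/null
python3 - <<'E'
from h import *
import cv2
rep(); c=calibration('wrist'); im=camera('wrist')
p,R,s=tool(); cam=-c['R'].T@c['t']; print('cam in tool',R.T@(cam-p))
print(proj(c,[[544.7,-241.9,202],[544.7,-241.9,130]]))
cv2.imwrite('pics/w1.png',im[:,:,::-1])
E
```

```text
clock: 0.98
position: [445.0, -330.7, 292.8]
eef_rot: [2.075, 0.288, -2.075]
wrist_force: [0.5, -1.1, 0.3]
width: 87.8
t 1.15 pos [ 446.2 -329.1  292.8] x [-0.001  0.001 -1.   ] y [ 0.276 -0.961 -0.001] jawyaw -1.2915 F [ 0.87 -0.77  0.24] w 88.1 q [-0.66  0.25  1.73  0.    1.16  0.63]
cam in tool [-150.97919211   -1.29882043  -73.81105285]
[[185.63294715  30.73191286]
 [208.31769121  49.97760325]]
```

View pics/w1.png

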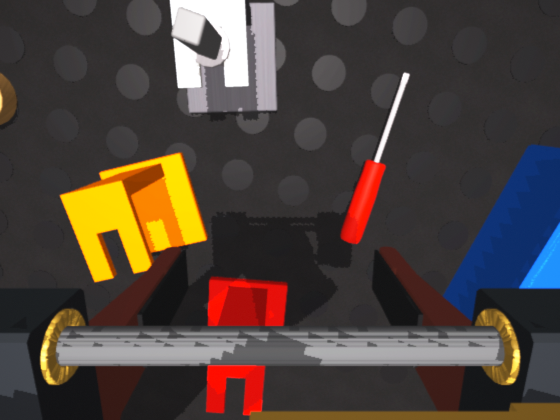

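Wrist picture: the probe's handle top is at (189,26), turned about 17° from the jaws, with the fork mouth toward the image bottom. The screwdriver (380,150) and the orange and red stands are clear of the path.

```bash
python3 -m jog '3.3 2.9 0 -0.1;6.6 5.8 0 -0.2;9.95 8.65 -1 -0.3;9.95 8.65 -3.5 -0.3;9.95 8.65 -6 -0.3' && python3 -m jog '0 0 0 0;0 0 0 0' >/dev/null
python3 - <<'E'
from h import *
import cv2
rep(); c=calibration('wrist'); im=camera('wrist')
p,R,s=tool()
print(proj(c,[p,p+R@[11,0,0],p+R@[-8,0,0],[545.5,-242,202],[545.5,-242,130]]))
cv2.imwrite('pics/w2.png',im[:,:,::-1])
E
```

```text
clock: 1.62
position: [546.0, -243.8, 232.4]
eef_rot: [-2.212, 0.024, 2.208]
wrist_force: [-1.1, -1.3, 0.4]
width: 87.8
t 1.78 pos [ 544.4 -244.8  231.1] x [-0.002  0.002 -1.   ] y [-0.024 -1.    -0.002] jawyaw -1.5947 F [ 0.42 -0.48 -0.22] w 88.3 q [-0.44  0.39  1.69  0.    1.06  1.15]
[[282.37727867 280.14457813]
 [282.26391903 269.7398742 ]
 [282.46946505 288.6058956 ]
 [275.8562406  253.82258754]
 [277.15098582 215.79899792]]
```

View pics/w2.png

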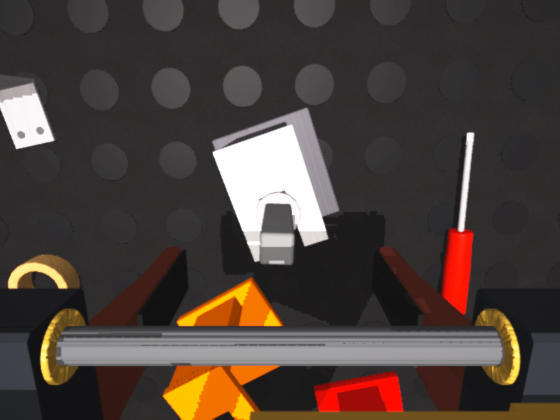

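Wrist picture: the handle's top face is centred near (278,249), square to the jaws and between the fingers. That puts the handle at about (547,-243). Descending and closing.

```bash
python3 -m jog '0.2 0.2 -2 0;0.3 0.2 -4 0;0.3 0.2 -6.1 0;0.3 0.2 -6.1 0;0.3 0.2 -6.1 0' && python3 -m jog '0 0 0 0;0 0 0 0;0 0 0 0;0 0 0 0;0 0 0 0' -1 && python3 -m jog '0 0 0 0;0 0 0 0;0 0 0 0'
python3 - <<'E'
from h import *
rep()
E
```

```text
clock: 2.25
position: [548.0, -244.3, 172.6]
eef_rot: [-2.21, 0.028, 2.207]
wrist_force: [0.8, 0.7, 0.2]
width: 87.7
clock: 2.67
position: [548.3, -244.5, 173.3]
eef_rot: [-2.211, 0.028, 2.206]
wrist_force: [-0.8, 0.3, -0.0]
width: 58.3
clock: 2.92
position: [548.3, -244.4, 173.4]
eef_rot: [-2.211, 0.028, 2.206]
wrist_force: [0.7, 0.6, 0.7]
width: 37.9
t 2.92 pos [ 548.3 -244.4  173.4] x [ 0.002 -0.    -1.   ] y [-0.025 -1.     0.   ] jawyaw -1.5962 F [0.72 0.57 0.74] w 37.9 q [-0.44  0.46  1.73  0.    0.95  1.16]
```

```bash
python3 -m jog '0 0.1 0 0;0 0.1 0 0;0 0.1 0 0;0 0.1 0 0;0 0.1 0 0' -1
python3 - <<'E'
from h import *
rep()
E
```

```text
clock: 3.33
position: [548.3, -243.3, 173.3]
eef_rot: [-2.211, 0.028, 2.206]
wrist_force: [-0.5, 0.6, -0.2]
width: 17.9
t 3.33 pos [ 548.3 -243.3  173.3] x [ 0.002  0.    -1.   ] y [-0.025 -1.    -0.   ] jawyaw -1.5962 F [-0.51  0.55 -0.21] w 17.9 q [-0.44  0.46  1.73  0.    0.95  1.16]
```

```bash
python3 -m jog '0 0 1 0.1;0 0 2.2 0.2;0 0 3.5 0.305;0 0 3.5 0.305;0 0 3.5 0.305' && python3 -m jog '1 0.3 0 0;2 0.6 0 0;2.5 0.7 0 0;2.5 0.7 0 0'
python3 - <<'E'
from h import *
import cv2
rep(); cv2.imwrite('pics/s2.png',cv2.resize(camera('side')[70:190,180:340,::-1],(800,600),interpolation=cv2.INTER_CUBIC))
E
```

```text
clock: 3.75
position: [548.6, -243.5, 208.6]
eef_rot: [2.076, 0.288, -2.07]
wrist_force: [0.9, 0.4, -1.7]
width: 17.8
clock: 4.08
position: [573.9, -235.8, 207.4]
eef_rot: [2.075, 0.289, -2.073]
wrist_force: [-2.6, 0.9, -1.5]
width: 17.8
t 4.08 pos [ 573.9 -235.8  207.4] x [ 0.001  0.001 -1.   ] y [ 0.273 -0.962 -0.001] jawyaw -1.2944 F [-2.56  0.88 -1.45] w 17.8 q [-0.41  0.45  1.66  0.    1.03  0.88]
```

View pics/s2.png

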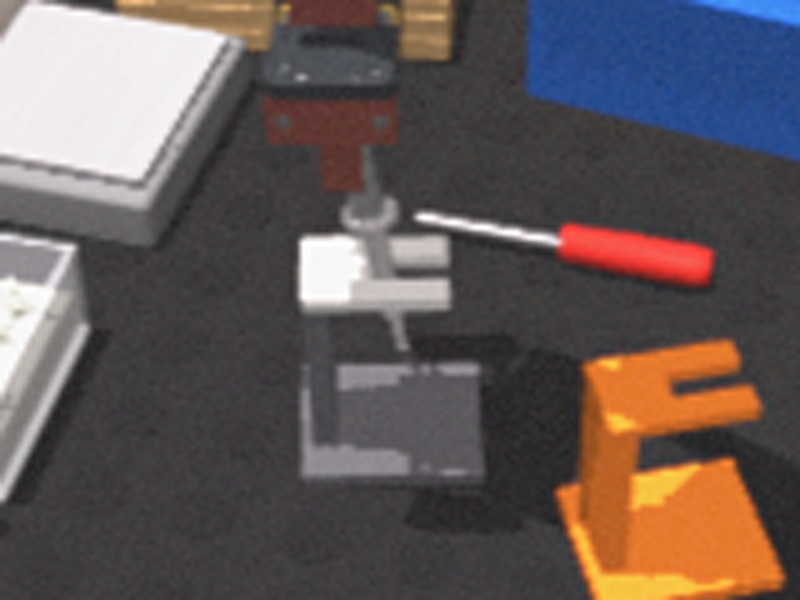

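Side picture: the probe is lifted and is pivoting in the jaws against the slot's closed end, with its tip swinging toward the robot (400,345) as planned. Forces are about 3 N, so I continue.

```bash
python3 -m jog '0.9 0.3 0.1 0;1.8 0.6 0.1 0;2.7 0.9 0.1 0;3.5 1.1 0.1 0;3.5 1.1 0.1 0' && python3 -m jog '0 0 0 0;0 0 0 0'
python3 - <<'E'
from h import *
import cv2
rep(); a=camera('side');b=camera('scene')
cv2.imwrite('pics/s3.png',np.hstack([cv2.resize(i[y:y+75,x:x+75,::-1],(400,400),interpolation=cv2.INTER_CUBIC) for i,x,y in((a,215,80),(b,140,130))]))
p,R,s=tool(); G=p+R@[-8,0,0]
d=np.array([.961,.276,0])
for th in (25,30,35,40):
    t=np.radians(th);u=np.sin(t)*d+np.cos(t)*np.array([0,0,1])
    X=[G-u*51.3,G-u*121.3,G-u*151.3]
    A=(proj(calibration('side'),X)-[215,80])*400/75;B=(proj(calibration('scene'),X)-[140,130])*400/75+[400,0]
    print(th,A.round().tolist(),B.round().tolist())
E
```

```text
clock: 4.55
position: [610.4, -224.4, 208.6]
eef_rot: [2.077, 0.289, -2.07]
wrist_force: [-2.4, 0.8, 0.8]
width: 18.0
clock: 4.72
position: [610.7, -224.4, 208.7]
eef_rot: [2.077, 0.289, -2.069]
wrist_force: [-2.1, -0.4, -0.5]
width: 17.7
t 4.72 pos [ 610.7 -224.4  208.7] x [ 0.004  0.001 -1.   ] y [ 0.273 -0.962  0.   ] jawyaw -1.2939 F [-2.13 -0.38 -0.47] w 17.7 q [-0.37  0.49  1.59  0.    1.06  0.92]
25 [[149.0, 170.0], [209.0, 262.0], [233.0, 300.0]] [[558.0, 149.0], [616.0, 207.0], [639.0, 230.0]]
30 [[156.0, 166.0], [226.0, 255.0], [254.0, 291.0]] [[563.0, 141.0], [626.0, 189.0], [651.0, 208.0]]
35 [[163.0, 163.0], [242.0, 247.0], [274.0, 282.0]] [[567.0, 133.0], [636.0, 170.0], [663.0, 185.0]]
40 [[170.0, 159.0], [257.0, 238.0], [293.0, 270.0]] [[571.0, 124.0], [645.0, 151.0], [674.0, 161.0]]
```

View pics/s3.png

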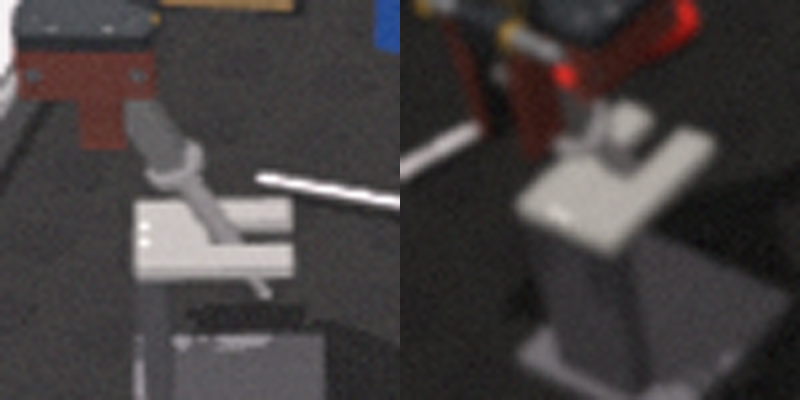

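Side crop: the collar is near (172,170) and the tip near (266,292), so the tilt is about 30–33° and still needs a closer check. I lift clear and work out the hover target above the seam start.

```bash
cat >> h.py <<'E'
COV=[483.7,232.8,2.813]; L=151.3
def tcp_for(P,th=35.,lift=0,cov=None,L=L):
    R,t=coverT(*(cov or COV)); n=R[:,2]; tip=R@np.array(P,float)+t+n*lift
    h=-R[:,0].copy();h[2]=0;h/=np.linalg.norm(h)
    u=np.sin(np.radians(th))*h+np.cos(np.radians(th))*np.array([0,0,1])
    return tip+L*u+[0,0,-8]
E
python3 -m jog '0 0 3 0;0 0 6 0;0 0 7 0;0 0 7 0' 
python3 - <<'E'
from h import *
rep(); p,R,s=tool()
for n,P in dict(start=[-35,-50,0],corner=[-35,40,0],end=[45,40,0]).items():
    t=tcp_for(P,32); print(n,t.round(1)); 
t=tcp_for([-35,-50,0],32,15); print('hover delta',(t-p).round(1),'yaw',COV[2]+np.pi/2-2*np.pi)
E
```

```text
clock: 5.15
position: [612.6, -225.2, 282.5]
eef_rot: [2.084, 0.285, -2.061]
wrist_force: [0.4, 0.4, -1.5]
width: 17.8
t 5.15 pos [ 612.6 -225.2  282.5] x [ 0.011 -0.001 -1.   ] y [ 0.273 -0.962  0.004] jawyaw -1.2945 F [ 0.45  0.36 -1.52] w 17.8 q [-0.37  0.41  1.53  0.    1.19  0.92]
start [602.9 245.  195.2]
corner [573.8 159.8 195.2]
end [511.8 181.  241.1]
hover delta [ -1.6 467.4 -75. ] yaw -1.899388980384689
```

```bash
python3 -m jog '0 4 0 -0.1;0 8 0 -0.2;0 12 0 -0.3;0 16 0 -0.4;0 20 0 -0.5' && python3 -m jog '0 4 0 -0.1;0 8 0 -0.1;0 12 0 -0.1;0 16 0 -0.1;0 20 0 -0.1'
python3 - <<'E'
from h import *
rep()
E
```

```text
clock: 5.57
position: [611.7, -23.5, 280.7]
eef_rot: [-2.111, 0.248, 2.093]
wrist_force: [1.4, 0.5, -1.1]
width: 17.9
clock: 5.98
position: [610.7, 178.4, 278.9]
eef_rot: [-2.052, 0.346, 2.038]
wrist_force: [1.4, -0.0, -0.9]
width: 17.9
t 5.98 pos [610.7 178.4 278.9] x [ 0.006 -0.007 -1.   ] y [-0.324 -0.946  0.005] jawyaw -1.9002 F [ 1.41 -0.03 -0.94] w 17.9 q [ 0.27  0.39  1.57 -0.01  1.18  2.17]
```

```bash
python3 -m jog '0 3 -1 0;0 5 -3 0;0 6.4 -5 0;0 6.4 -7.1 0;0 6.4 -7.1 0' && python3 -m jog '0 0 0 0;0 0 0 0'
python3 - <<'E'
from h import *
import cv2
rep(); a=camera('side');b=camera('scene');w=camera('wrist')
cv2.imwrite('pics/a4.png',a[:,:,::-1]);cv2.imwrite('pics/b4.png',b[:,:,::-1]);cv2.imwrite('pics/w4.png',w[:,:,::-1])
m=np.hstack([cv2.resize(i[y:y+120,x:x+80,::-1],(400,600),interpolation=cv2.INTER_CUBIC) for i,x,y in((a,165,190),(b,300,205))])
cv2.imwrite('pics/m4.png',m)
p,R,s=tool(); G=p+R@[-8,0,0]
Rc,t=coverT(*COV); h=-Rc[:,0];h[2]=0;h/=np.linalg.norm(h)
for th in (25,30,35,40):
    q=np.radians(th);u=np.sin(q)*h+np.cos(q)*np.array([0,0,1])
    X=[G-u*51.3,G-u*121.3,G-u*151.3,Rc@[-35,-50,0]+t]
    A=(proj(calibration('side'),X)-[165,190])*5;B=(proj(calibration('scene'),X)-[300,205])*5+[400,0]
    print(th,A.round().tolist(),B.round().tolist())
E
```

```text
clock: 6.4
position: [607.2, 242.4, 201.6]
eef_rot: [-2.047, 0.349, 2.049]
wrist_force: [-0.4, -0.3, -1.3]
width: 18.0
clock: 6.57
position: [606.6, 241.9, 200.6]
eef_rot: [-2.045, 0.351, 2.051]
wrist_force: [-0.2, -0.1, -0.8]
width: 17.9
t 6.57 pos [606.6 241.9 200.6] x [-0.005 -0.01  -1.   ] y [-0.322 -0.947  0.011] jawyaw -1.8989 F [-0.2  -0.05 -0.82] w 17.9 q [ 0.36  0.5   1.58 -0.01  1.06  2.27]
25 [[49.0, 298.0], [121.0, 409.0], [151.0, 453.0], [186.0, 478.0]] [[416.0, 365.0], [469.0, 421.0], [490.0, 443.0], [535.0, 426.0]]
30 [[55.0, 300.0], [136.0, 413.0], [169.0, 459.0], [186.0, 478.0]] [[425.0, 359.0], [489.0, 407.0], [515.0, 427.0], [535.0, 426.0]]
35 [[61.0, 301.0], [149.0, 416.0], [186.0, 464.0], [186.0, 478.0]] [[434.0, 353.0], [508.0, 394.0], [538.0, 410.0], [535.0, 426.0]]
40 [[66.0, 301.0], [162.0, 418.0], [202.0, 466.0], [186.0, 478.0]] [[442.0, 347.0], [526.0, 379.0], [560.0, 392.0], [535.0, 426.0]]
```

View pics/m4.png

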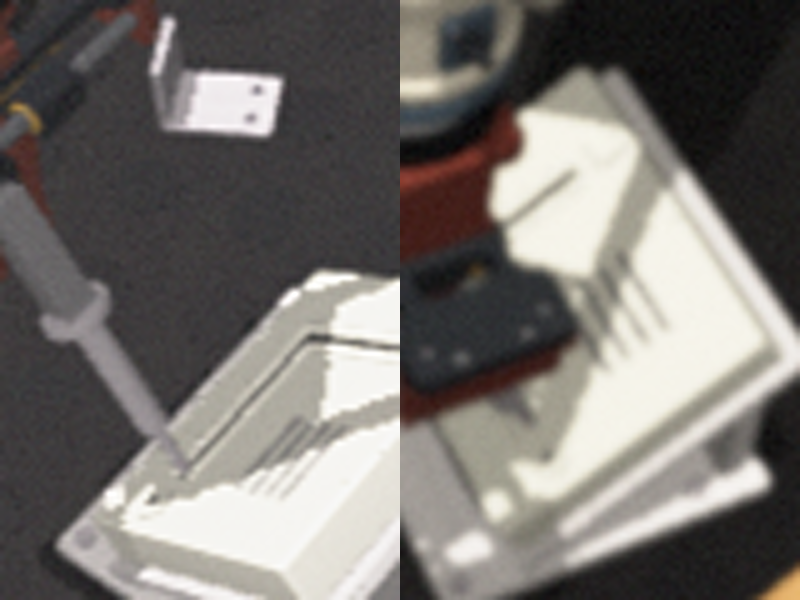

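```bash
cat >> h.py <<'E'
def ray(c,uv):
    f=210/np.tan(np.radians(c['fovy'])/2); d=c['R'].T@np.array([(uv[0]-c['cx'])/f,(uv[1]-c['cy'])/f,1]); return -c['R'].T@c['t'],d
def onplane(c,uv,p0,n):
    o,d=ray(c,uv); return o+d*((p0-o)@n)/(d@n)
E
python3 - <<'E'
from h import *
p,R,s=tool(); sd,sc=calibration('side'),calibration('scene')
G=p+R@[-8,0,0]
print('G',G)
pts={}
for n,uv in dict(collar=(76,311),bend=(163,440),tip=(183,468)).items():
    X=onplane(sd,(165+uv[0]/5,190+uv[1]/5),p,R[:,1]); pts[n]=X
    print(n,X.round(1),'tool rel G (x down,z)',(R.T@(X-G)).round(1))
v=pts['collar']-pts['tip'];print('tilt',np.degrees(np.arctan2(np.hypot(v[0],v[1]),v[2])),'len',np.linalg.norm(v))
v=pts['collar']-pts['bend'];print('tilt',np.degrees(np.arctan2(np.hypot(v[0],v[1]),v[2])),'len',np.linalg.norm(v))
print('scene tip on plane',onplane(sc,(327,290),p,R[:,1]), proj(sc,pts['tip']))
Rc,t=coverT(*COV)
for uv in((165+182/5,190+476/5),):
    print('start from side on face',Rc.T@(onplane(sd,uv,t,Rc[:,2])-t))
print('tip cov',Rc.T@(pts['tip']-t))
E
```

```text
G [607.88005527 242.15486738 210.71352872]
collar [572.4 253.8 167.2] tool rel G (x down,z) [43.5 -0.  37.5]
bend [537.9 264.9  93.4] tool rel G (x down,z) [117.2  -0.   73.8]
tip [529.2 267.7  77.3] tool rel G (x down,z) [133.3  -0.   83. ]
tilt 26.761699114000105 len 100.68489748841178
tilt 26.1595999733324 len 82.19812888893608
scene tip on plane [524.6274572  269.18881219  71.27848191] [[325.36024604 289.36383106]]
start from side on face [-3.85075660e+01 -4.95013192e+01 -1.49213975e-13]
tip cov [-36.21618046 -47.70474329   3.72432948]
```

Side crop: the collar is at (76,311), the barrel end at (163,440) and the tip at (183,468). The tilt is only about 27°, and the handle sits 10–14 mm off the jaw centre. I check that in the wrist picture.

```bash
python3 - <<'E'
import cv2
w=cv2.imread('pics/w4.png'); cv2.imwrite('pics/w4b.png',cv2.resize(w,(800,600),interpolation=cv2.INTER_CUBIC))
from h import *
for i in range(4): print(S()['position'],S()['clock'])
c=calibration('wrist');p,R,s=tool()
for z in(-10,0,10): print(z,(proj(c,[p+R@[-18,9,z],p+R@[-18,-9,z],p+R@[11,9,z]])*800/560).round().tolist())
E
```

```text
[607.87062621 242.08076268 202.7138775 ] 6.7167
[607.87062621 242.08076268 202.7138775 ] 6.7167
[607.87062621 242.08076268 202.7138775 ] 6.7167
[607.87062621 242.08076268 202.7138775 ] 6.7167
-10 [[436.0, 395.0], [370.0, 395.0], [430.0, 357.0]]
0 [[435.0, 428.0], [370.0, 428.0], [430.0, 385.0]]
10 [[434.0, 460.0], [371.0, 460.0], [429.0, 413.0]]
```

View pics/w4b.png

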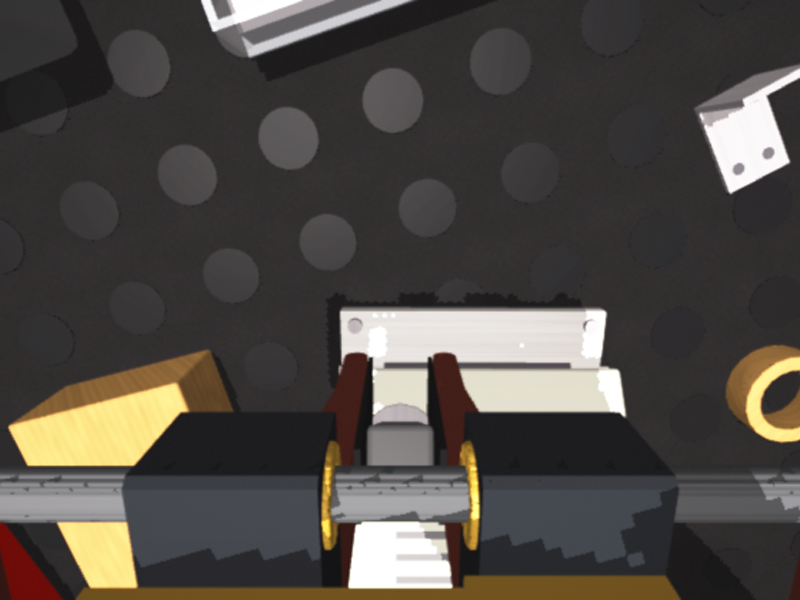

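Wrist picture: the fingertip front edges are at (355,352) and (445,352), and the handle's lower front edge is at y≈425 with the collar behind it at y≈405. The handle does sit toward the robot side of the pads. I work out by how much.

```bash
python3 - <<'E'
from h import *
c=calibration('wrist');p,R,s=tool();G=p+R@[-8,0,0]
for th in(25,27,30):
  q=np.radians(th);dn=np.array([np.cos(q),0,np.sin(q)]);pe=np.array([np.sin(q),0,-np.cos(q)])
  for o in(4,8,12):
    C=-pe*o
    e=C+dn*45.3+pe*9; f=C+dn*45.3+pe*16; 
    print(th,o,(proj(c,[G+R@e,G+R@f])*800/560)[:,1].round())
E
```

```text
25 4 [395. 376.]
25 8 [405. 387.]
25 12 [416. 397.]
27 4 [399. 380.]
27 8 [410. 391.]
27 12 [420. 401.]
30 4 [405. 387.]
30 8 [416. 397.]
30 12 [427. 408.]
```

```bash
python3 - <<'E'
from h import *
sc,sd=calibration('scene'),calibration('side')
c,s=np.cos(.28),np.sin(.28);R=np.array([[c,-s,0],[s,c,0],[0,0,1]]);n=np.array([0,0,1.])
for cam,z,L in((sc,130,[(162,168),(178.75,176.5),(199.25,155.75)]),(sd,130,[(240,117.5),(240,129.5),(270,129.5),(270,118)])):
    for uv in L: print((R.T@(onplane(cam,uv,np.array([0,0,z]),n)-[544.7,-241.9,0])).round(1))
E
python3 -m jog '0 -2 6 0.1;0 -5 9 0.2;0 -9 9 0.3;0 -13 9 0.4;0 -17 9 0.5' && python3 -m jog '0 -4 0 0.11;1 -8 0 0.11;2 -12 0 0.11;3 -16 0 0.11;4 -20 0 0.11'
```

```text
[ 56.4 -26.4 130. ]
[ 57.7  29.8 130. ]
[-31.8  27.2 130. ]
[ 57.9 -25.9 130. ]
[ 55.7  27.  130. ]
[-29.7  27.  130. ]
[-29.7 -23.8 130. ]
clock: 7.13
position: [608.9, 80.8, 296.0]
eef_rot: [2.134, 0.179, -2.116]
wrist_force: [0.5, -0.1, -0.7]
width: 17.9
clock: 7.55
position: [649.2, -121.9, 297.8]
eef_rot: [2.076, 0.288, -2.052]
wrist_force: [0.4, 1.8, -0.9]
width: 17.6
```

```bash
python3 - <<'E'
from h import *
sc,sd=calibration('scene'),calibration('side');n=np.array([0,0,1.])
for cam,z,L in((sc,130,[(236,150),(258,133)]),(sd,130,[(297,148),(325,142),(332,152)]),(sc,0,[(228,178),(265,183),(271,163)])):
    print(z,[onplane(cam,uv,np.array([0,0,z]),n).round()[:2].tolist() for uv in L])
rep()
d=np.array([.961,.276]);e=np.array([-.276,.961]);print('start',np.array([544.7,-241.9])-15*d+125*e,'end',np.array([544.7,-241.9])-15*d+48*e)
E
```

```text
130 [[419.0, -177.0], [329.0, -190.0]]
130 [[417.0, -171.0], [348.0, -216.0], [321.0, -182.0]]
0 [[429.0, -213.0], [361.0, -125.0], [293.0, -175.0]]
t 7.55 pos [ 649.2 -121.9  297.8] x [ 0.013 -0.007 -1.   ] y [ 0.282 -0.959  0.011] jawyaw -1.2847 F [ 0.38  1.79 -0.91] w 17.6 q [-0.2   0.41  1.5  -0.    1.22  1.08]
start [ 495.785 -125.915] end [ 517.037 -199.912]
```

```bash
python3 -m jog '-4 0 0 0.12;-8 0 0 0.24;-12 0 0 0.36;-15.3 -0.4 0 0.48;-15.3 -0.4 0 0.6' && python3 -m jog '0 0 0 0.12;0 0 0 0.24;0 0 0 0.36;0 0 0 0.48;0 0 0 0.6' && python3 -m jog '0 0 0 0.12;0 0 0 0.24;0 0 0 0.365;0 0 0 0.365'
python3 - <<'E'
from h import *
rep()
E
```

```text
clock: 7.97
position: [490.4, -126.2, 298.2]
eef_rot: [1.7, 0.802, -1.678]
wrist_force: [-0.1, 0.3, -1.1]
width: 17.9
clock: 8.38
position: [490.6, -126.7, 299.6]
eef_rot: [1.276, 1.17, -1.252]
wrist_force: [0.6, 0.4, -0.8]
width: 17.7
clock: 8.72
position: [490.8, -127.2, 300.7]
eef_rot: [1.002, 1.332, -0.978]
wrist_force: [0.2, -0.4, -1.7]
width: 18.1
t 8.72 pos [ 490.8 -127.2  300.7] x [ 0.01   0.011 -1.   ] y [0.957 0.289 0.013] jawyaw 0.2932 F [ 0.21 -0.38 -1.7 ] w 18.1 q [-0.28  0.17  1.82  0.01  1.14 -0.58]
```

```bash
python3 -m jog '0.5 0.1 -3 0;0.5 0.1 -6 0;0.5 0.1 -9.2 0;0.5 0.1 -9.2 0;0.5 0.1 -9.2 0' && python3 -m jog '0.3 -1 0 0;0.6 -2 0 0;0.8 -3 0 0;1 -3.7 0 0;1 -3.7 0 0' && python3 -m jog '0.3 -1 0 0;0.6 -2 0 0;0.8 -3 0 0;1.1 -3.7 0 0;1.1 -3.7 0 0'
python3 - <<'E'
from h import *
import cv2
rep(); a=camera('side');b=camera('scene')
cv2.imwrite('pics/m5.png',np.hstack([cv2.resize(i[y:y+100,x:x+66,::-1],(396,600),interpolation=cv2.INTER_CUBIC) for i,x,y in((a,240,75),(b,160,100))]))
E
```

```text
clock: 9.13
position: [495.0, -126.1, 208.5]
eef_rot: [1.004, 1.333, -0.981]
wrist_force: [-0.0, -0.4, -0.8]
width: 17.7
clock: 9.55
position: [505.7, -164.8, 209.2]
eef_rot: [1.006, 1.331, -0.982]
wrist_force: [-0.1, 0.5, -1.1]
width: 17.6
clock: 9.97
position: [517.1, -203.3, 209.0]
eef_rot: [1.006, 1.33, -0.983]
wrist_force: [-0.4, 1.4, -1.9]
width: 18.0
t 9.97 pos [ 517.1 -203.3  209. ] x [ 0.009  0.01  -1.   ] y [0.959 0.283 0.012] jawyaw 0.2873 F [-0.42  1.45 -1.92] w 18.0 q [-0.4   0.35  1.81  0.02  0.98 -0.7 ]
```

```bash
python3 -m jog '-0.8 3 0 0;-1.6 6 2 0;-1.6 8 6 0;-1.6 8 9.3 0;-1.6 8 9.3 0' && python3 -m jog '1 2 0 -0.12;2 4 0 -0.24;3 6 0 -0.36;4 8 0 -0.48;5 10 0 -0.6' && python3 -m jog '1 1.5 0 -0.12;2 1.5 0 -0.24;2 1.5 0 -0.36;2 1.5 0 -0.48;2 1.5 0 -0.6' && python3 -m jog '0 0 0 -0.12;0 0 0 -0.24;0 0 0 -0.375;0 0 0 -0.375;0 0 0 -0.375'
cat >> h.py <<'E'
def scan(cam,img,tops,bot,half=14,step=3):
    """grey-bright segment per image row near the line tops->bot (pixels)"""
    out=[]
    for v in np.arange(round(tops[1]),round(bot[1])+5,step):
        u=tops[0]+(bot[0]-tops[0])*(v-tops[1])/(bot[1]-tops[1]); a=int(u-half);r=img[int(v),a:a+2*half].astype(float)
        out.append((int(v),a,r.mean(1).round().astype(int).tolist()))
    return out
E
python3 - <<'E'
from h import *
rep(); c=calibration('side');im=camera('side');p,R,s=tool();G=p+R@[-8,0,0]
P=proj(c,[G,G+[0,0,-51],G+[0,0,-121],G+[0,0,-151]]);print(P.round(1))
for v,a,r in scan(c,im,P[0],P[3]): print(v,a,r)
E
```

```text
clock: 10.48
position: [504.9, -122.8, 309.3]
eef_rot: [1.005, 1.318, -0.976]
wrist_force: [1.6, -0.3, -0.4]
width: 18.0
clock: 10.9
position: [555.8, -22.2, 309.4]
eef_rot: [1.444, 1.021, -1.421]
wrist_force: [0.5, -0.5, -0.8]
width: 18.0
clock: 11.32
position: [576.4, -7.3, 309.1]
eef_rot: [1.846, 0.595, -1.832]
wrist_force: [-0.1, -0.3, 0.3]
width: 17.8
clock: 11.73
position: [576.7, -7.5, 308.9]
eef_rot: [2.064, 0.26, -2.057]
wrist_force: [0.5, -0.3, -1.5]
width: 18.0
t 11.73 pos [576.7  -7.5 308.9] x [ 0.007 -0.026 -1.   ] y [ 0.275 -0.961  0.027] jawyaw -1.2925 F [ 0.51 -0.3  -1.54] w 18.0 q [-0.02  0.27  1.67 -0.03  1.19  1.28]
[[214.4 121.4]
 [216.5 138.5]
 [219.2 159.9]
 [220.2 168.4]]
121 200 [64, 67, 71, 67, 68, 65, 66, 67, 68, 63, 68, 61, 66, 67, 68, 71, 68, 66, 70, 72, 80, 69, 65, 65, 59, 67, 58, 65]
124 200 [65, 69, 63, 64, 67, 69, 67, 65, 65, 69, 67, 66, 64, 65, 62, 70, 68, 66, 68, 66, 67, 63, 68, 70, 66, 61, 61, 59]
127 201 [66, 64, 61, 65, 64, 64, 60, 61, 67, 65, 63, 70, 64, 62, 62, 63, 65, 63, 80, 88, 74, 65, 59, 62, 53, 57, 63, 65]
130 201 [63, 63, 62, 64, 60, 63, 
[... 1152 characters left out ...]
6, 59, 58, 66, 63, 61, 64, 63, 59, 70, 102, 129, 129, 132, 125, 103, 75, 62, 60, 64]
160 205 [64, 64, 62, 61, 67, 60, 61, 62, 64, 64, 66, 65, 63, 65, 62, 68, 60, 79, 107, 128, 131, 128, 108, 74, 59, 61, 60, 51]
163 205 [62, 61, 65, 61, 64, 64, 62, 60, 67, 59, 63, 65, 62, 63, 58, 63, 59, 61, 59, 65, 101, 129, 113, 72, 63, 64, 63, 65]
166 205 [60, 63, 65, 61, 67, 68, 64, 63, 63, 61, 65, 60, 63, 65, 70, 63, 60, 61, 65, 59, 71, 104, 127, 108, 69, 61, 64, 63]
169 206 [64, 64, 64, 64, 61, 58, 64, 61, 63, 61, 57, 63, 57, 62, 57, 60, 56, 60, 57, 61, 62, 58, 64, 62, 59, 63, 63, 64]
172 206 [66, 65, 62, 65, 63, 60, 61, 59, 64, 62, 60, 61, 63, 55, 60, 61, 57, 62, 59, 56, 58, 58, 62, 61, 61, 64, 62, 68]
```

```bash
python3 -m jog '0 0 0 0;0 0 0 0' >/dev/null
python3 - <<'E'
from h import *
rep()
E
python3 -m jog '0 -5 0 0;0 -10 0 0;-1 -15 0 0;-2 -20 0 0;-2.4 -23.2 0 0' && python3 -m jog '0 0 0 0;0 0 0 0'
python3 - <<'E'
from h import *
rep()
E
```

```text
t 11.95 pos [576.7  -7.6 309. ] x [ 0.007 -0.026 -1.   ] y [ 0.277 -0.96   0.027] jawyaw -1.2896 F [-0.39  0.61 -1.78] w 18.0 q [-0.02  0.27  1.67 -0.03  1.19  1.28]
clock: 12.37
position: [556.1, -215.9, 309.0]
eef_rot: [2.061, 0.265, -2.054]
wrist_force: [0.7, 0.3, -0.7]
width: 17.7
clock: 12.53
position: [555.5, -218.1, 308.9]
eef_rot: [2.063, 0.262, -2.055]
wrist_force: [0.3, 0.6, -1.2]
width: 17.7
t 12.53 pos [ 555.5 -218.1  308.9] x [ 0.007 -0.027 -1.   ] y [ 0.277 -0.961  0.028] jawyaw -1.2903 F [ 0.3   0.64 -1.18] w 17.7 q [-0.38  0.3   1.63 -0.02  1.19  0.92]
```

```bash
python3 -m jog '-0.5 -2 0 0;-0.5 -2 -1 0;-0.5 -2 -2.9 0;-0.5 -2 -2.9 0;-0.5 -2 -2.9 0' && python3 -m jog '0 0 -0.5 0;0 0 -1 0;0 0 -1.5 0;0 0 -2 0;0 0 -2 0' && python3 -m jog '0 0 0 0;0 0 0 0'
python3 - <<'E'
from h import *
rep(); c=calibration('side');im=camera('side');p,R,s=tool();G=p+R@[-8,0,0]
P=proj(c,[G,G+[0,0,-51],G+[0,0,-121],G+[0,0,-151]]);print(P.round(1))
for v,a,r in scan(c,im,P[0],P[3]): print(v,a,r)
E
```

```text
clock: 12.95
position: [550.1, -236.4, 278.8]
eef_rot: [2.06, 0.266, -2.058]
wrist_force: [0.1, -0.2, -0.7]
width: 17.7
clock: 13.37
position: [549.6, -236.0, 257.7]
eef_rot: [2.059, 0.267, -2.059]
wrist_force: [-0.7, -0.9, -0.0]
width: 18.4
clock: 13.53
position: [549.6, -236.0, 257.6]
eef_rot: [2.059, 0.267, -2.06]
wrist_force: [1.0, 1.4, -0.9]
width: 17.9
t 13.53 pos [ 549.6 -236.   257.6] x [ 0.003 -0.025 -1.   ] y [ 0.279 -0.96   0.025] jawyaw -1.2884 F [ 1.01  1.42 -0.86] w 17.9 q [-0.41  0.35  1.68 -0.02  1.1   0.88]
[[256.3  84.4]
 [256.7 100.2]
 [257.3 120.3]
 [257.6 128.4]]
84 242 [71, 64, 64, 65, 66, 65, 64, 68, 63, 68, 64, 67, 66, 64, 67, 66, 67, 64, 66, 72, 67, 62, 64, 65, 62, 69, 61, 60]
87 242 [59, 57, 62, 61, 55, 57, 63, 64, 61, 63, 67, 62, 63, 63, 67, 63, 63, 64, 74, 77, 63, 63, 63, 63, 58, 63, 62, 62]
90 242 [62, 63, 59, 60, 64, 63, 61, 62, 59, 63, 64, 62, 65, 62, 64, 62, 66, 65, 78, 86, 67, 59, 59, 59, 64, 57, 60, 60]
93 242 [61, 65, 61, 62, 61, 62, 61, 63, 59, 66, 66, 69, 68, 68, 67, 61, 63, 69, 80, 86, 81, 60, 59, 56, 67, 64, 65, 62]
96 242 [61, 64, 65, 64, 62, 6
[... 1027 characters left out ...]
 247, 247, 247, 247, 247, 247, 247, 247, 247, 248, 248, 249, 249, 249, 251, 246, 148, 128, 129, 133, 164, 196, 198, 185, 140, 66]
123 243 [247, 247, 247, 247, 247, 247, 247, 247, 247, 247, 249, 229, 134, 104, 106, 106, 109, 103, 107, 117, 124, 120, 106, 110, 107, 110, 96, 62]
126 243 [247, 247, 247, 247, 247, 247, 247, 247, 247, 247, 248, 250, 253, 254, 255, 255, 255, 255, 255, 250, 202, 195, 191, 194, 194, 193, 158, 76]
129 243 [250, 250, 250, 250, 250, 251, 250, 251, 251, 251, 251, 251, 251, 251, 252, 252, 253, 253, 248, 202, 194, 193, 193, 193, 195, 191, 166, 96]
132 243 [115, 114, 112, 111, 107, 107, 103, 92, 91, 90, 90, 91, 95, 88, 92, 87, 88, 90, 93, 89, 89, 91, 89, 87, 76, 72, 71, 63]
```

```bash
python3 -m jog '0 -0.03 -1 0;0 -0.06 -2 0;0 -0.1 -3 0;0 -0.1 -4 0;0 -0.1 -4 0' && python3 -m jog '0 0 -1 0;0 0 -2 0;0 0 -3 0;0 0 -3.8 0;0 0 -3.8 0' && python3 -m jog '0 0 0 0;0 0 0 0;0 0 0 0'
python3 - <<'E'
from h import *
rep(); c=calibration('side');im=camera('side');p,R,s=tool();G=p+R@[-8,0,0]
P=proj(c,[G,G+[0,0,-51],G+[0,0,-121],G+[0,0,-151]]);print(P.round(1))
for v,a,r in scan(c,im,P[1]-[0,8],P[2]): print(v,a,r)
E
```

```text
clock: 14.0
position: [548.9, -237.4, 215.1]
eef_rot: [2.057, 0.267, -2.062]
wrist_force: [0.2, -2.2, -2.4]
width: 17.9
clock: 14.42
position: [549.0, -238.1, 175.2]
eef_rot: [2.056, 0.266, -2.061]
wrist_force: [1.6, -6.5, -3.9]
width: 17.7
clock: 14.67
position: [549.0, -238.2, 174.8]
eef_rot: [2.056, 0.266, -2.061]
wrist_force: [2.4, -3.3, -2.9]
width: 17.2
t 14.67 pos [ 549.  -238.2  174.8] x [ 0.001 -0.026 -1.   ] y [ 0.279 -0.96   0.025] jawyaw -1.2875 F [ 2.37 -3.33 -2.87] w 17.2 q [-0.42  0.45  1.74 -0.03  0.94  0.89]
[[257.5 109.1]
 [257.9 123.4]
 [258.4 141.6]
 [258.6 148.9]]
115 243 [55, 57, 52, 62, 60, 55, 57, 56, 57, 59, 63, 66, 66, 61, 62, 64, 63, 66, 79, 84, 65, 62, 65, 73, 76, 95, 120, 140]
118 243 [254, 254, 254, 253, 252, 252, 251, 251, 252, 253, 250, 187, 142, 99, 79, 77, 72, 71, 79, 94, 116, 159, 192, 198, 199, 183, 134, 68]
121 243 [247, 247, 247, 247, 247, 247, 247, 247, 247, 247, 247, 242, 226, 226, 216, 110, 94, 98, 99, 94, 105, 137, 163, 166, 172, 169, 139, 67]
124 244 [247, 247, 247, 247, 247, 247, 247, 247, 247, 248, 217, 138, 205, 219, 145, 131, 137, 137, 1
[... 282 characters left out ...]
, 160, 163, 159, 162, 162, 162, 162, 164, 140, 85, 60]
133 244 [74, 72, 63, 59, 64, 65, 62, 61, 57, 62, 62, 66, 61, 61, 63, 64, 96, 125, 131, 129, 111, 75, 59, 55, 64, 60, 58, 60]
136 244 [76, 72, 70, 57, 60, 62, 64, 64, 66, 59, 63, 65, 63, 61, 63, 63, 80, 111, 131, 131, 126, 101, 63, 60, 64, 63, 67, 64]
139 244 [77, 74, 67, 58, 61, 62, 63, 68, 64, 63, 66, 60, 62, 64, 63, 60, 68, 97, 128, 131, 129, 107, 76, 59, 42, 33, 41, 45]
142 244 [76, 74, 69, 66, 81, 81, 78, 74, 76, 75, 76, 76, 76, 75, 77, 82, 83, 101, 123, 134, 137, 124, 94, 81, 67, 77, 80, 70]
145 244 [76, 72, 74, 107, 142, 142, 142, 143, 142, 144, 140, 141, 142, 144, 144, 143, 144, 146, 141, 139, 130, 133, 138, 126, 94, 114, 122, 95]
```

```bash
python3 -m jog '0.06 -0.2 0 0;0.06 -0.25 -0.1 0;0.06 -0.25 -0.2 0;0.06 -0.25 -0.3 0;0.06 -0.25 -0.3 0'; python3 -m jog '0 0 -0.1 0;0 0 -0.2 0;0 0 -0.2 0'
python3 - <<'E'
from h import *
rep(); c=calibration('side');im=camera('side');p,R,s=tool();G=p+R@[-8,0,0]
P=proj(c,[G,G+[0,0,-51],G+[0,0,-121],G+[0,0,-151]]);print(P.round(1))
for v,a,r in scan(c,im,P[1]-[0,2],P[2]+[0,3],half=11,step=2): print(v,a,r)
E
```

```text
clock: 15.13
position: [549.4, -239.9, 174.1]
eef_rot: [2.056, 0.267, -2.062]
wrist_force: [-5.3, 3.4, 18.9]
width: 17.5
clock: 15.38
position: [549.5, -239.7, 174.1]
eef_rot: [2.057, 0.268, -2.062]
wrist_force: [-4.0, 1.9, 16.6]
width: 17.7
t 15.38 pos [ 549.5 -239.7  174.1] x [ 0.001 -0.025 -1.   ] y [ 0.279 -0.96   0.024] jawyaw -1.2879 F [-3.99  1.86 16.56] w 17.7 q [-0.42  0.45  1.74 -0.03  0.94  0.88]
[[257.5 109. ]
 [257.9 123.2]
 [258.4 141.4]
 [258.6 148.8]]
121 246 [247, 247, 247, 247, 247, 247, 247, 247, 243, 227, 226, 213, 115, 95, 96, 97, 95, 105, 137, 163, 168, 171]
123 246 [247, 247, 247, 247, 247, 247, 247, 248, 230, 182, 230, 226, 128, 102, 103, 112, 118, 132, 155, 152, 120, 101]
125 246 [247, 247, 247, 247, 247, 247, 247, 248, 229, 158, 160, 158, 153, 158, 156, 160, 157, 145, 137, 130, 118, 114]
127 246 [247, 247, 247, 247, 247, 247, 247, 247, 248, 247, 215, 196, 185, 168, 159, 159, 172, 196, 196, 196, 199, 200]
129 247 [251, 250, 250, 250, 251, 250, 251, 251, 247, 204, 197, 196, 193, 197, 195, 194, 198, 194, 199, 196, 194, 192]
131 247 [157, 157, 155, 155, 156, 156
[... 230 characters left out ...]
, 63, 59, 58, 83, 113, 131, 131, 124, 98, 60, 56, 64]
137 247 [59, 67, 65, 62, 63, 66, 63, 64, 65, 65, 62, 63, 60, 73, 107, 129, 133, 125, 103, 64, 65, 60]
139 247 [51, 65, 62, 63, 65, 60, 62, 64, 60, 64, 59, 58, 63, 63, 92, 128, 133, 128, 103, 71, 52, 39]
141 247 [62, 61, 66, 60, 58, 61, 61, 63, 65, 58, 62, 61, 62, 63, 94, 127, 133, 133, 115, 81, 62, 55]
143 247 [103, 142, 141, 141, 142, 138, 141, 141, 144, 139, 140, 140, 139, 142, 139, 137, 134, 128, 134, 136, 125, 95]
145 247 [104, 142, 143, 142, 140, 141, 141, 140, 143, 142, 144, 142, 143, 141, 141, 141, 139, 131, 132, 123, 94, 94]
147 247 [104, 142, 139, 125, 118, 124, 116, 121, 95, 94, 92, 95, 92, 98, 95, 94, 101, 120, 116, 90, 91, 92]
```

```bash
python3 -m jog '0 0 0 0;0 0 0 0;0 0 0 0;0 0 0 0' -0.3
python3 - <<'E'
from h import *
rep(); c=calibration('side');im=camera('side');p,R,s=tool();G=p+R@[-8,0,0]
P=proj(c,[G,G+[0,0,-51],G+[0,0,-121],G+[0,0,-151]]);print(P.round(1))
for v,a,r in scan(c,im,P[1]-[0,6],P[2]+[0,9],half=11,step=2): print(v,a,r)
E
```

```text
clock: 15.77
position: [549.2, -239.3, 173.7]
eef_rot: [2.057, 0.268, -2.063]
wrist_force: [0.6, 0.7, 0.6]
width: 30.3
t 15.77 pos [ 549.2 -239.3  173.7] x [ 0.    -0.024 -1.   ] y [ 0.279 -0.96   0.023] jawyaw -1.2879 F [0.59 0.7  0.61] w 30.3 q [-0.42  0.45  1.74 -0.03  0.94  0.88]
[[257.5 109.2]
 [257.9 123.4]
 [258.5 141.6]
 [258.7 148.9]]
117 246 [198, 219, 220, 219, 218, 222, 219, 180, 80, 61, 60, 70, 67, 69, 67, 83, 98, 98, 131, 162, 166, 163]
119 246 [248, 248, 248, 248, 248, 248, 249, 248, 157, 98, 85, 85, 69, 69, 68, 77, 91, 102, 141, 185, 199, 197]
121 247 [247, 247, 247, 247, 247, 247, 248, 243, 234, 243, 224, 134, 99, 100, 100, 100, 99, 131, 164, 169, 169, 170]
123 247 [247, 247, 247, 247, 247, 247, 248, 230, 169, 220, 223, 140, 120, 113, 103, 102, 107, 133, 164, 137, 103, 108]
125 247 [247, 247, 247, 247, 247, 247, 248, 230, 161, 160, 166, 148, 156, 158, 159, 155, 151, 139, 122, 118, 116, 112]
127 247 [247, 247, 247, 247, 247, 247, 247, 248, 249, 250, 247, 194, 171, 171, 161, 158, 173, 191, 196, 199, 198, 197]
129 247 [250, 250, 250, 250, 251, 250, 251, 251, 248, 211, 1
[... 718 characters left out ...]
41, 141, 144, 142, 140, 140, 140, 138, 133, 137, 134, 140, 144, 142, 143, 122, 95]
145 247 [106, 140, 144, 145, 142, 139, 144, 140, 143, 142, 141, 142, 133, 130, 130, 132, 143, 139, 127, 99, 94, 90]
147 247 [104, 136, 137, 126, 118, 121, 116, 126, 98, 96, 95, 94, 99, 116, 122, 100, 92, 94, 94, 92, 91, 93]
149 247 [81, 92, 90, 91, 93, 93, 93, 91, 93, 92, 93, 95, 91, 116, 126, 99, 91, 91, 92, 92, 89, 91]
151 247 [77, 91, 93, 93, 95, 88, 92, 91, 90, 93, 91, 90, 91, 87, 92, 94, 111, 137, 135, 124, 88, 95]
153 247 [84, 93, 94, 94, 92, 95, 92, 92, 95, 92, 91, 89, 95, 88, 93, 89, 89, 93, 87, 90, 88, 91]
155 247 [81, 91, 90, 90, 90, 89, 88, 89, 90, 89, 89, 95, 89, 91, 88, 88, 90, 92, 91, 88, 88, 90]
```

```bash
python3 -m jog '-0.5 -0.15 0 0;-1.06 -0.35 0 0;-1.06 -0.35 0 0' && python3 -m jog '0 0 0 0;0 0 0 0;0 0 0 0;0 0 0 0' -1
python3 - <<'E'
from h import *
rep(); c=calibration('side');im=camera('side');p,R,s=tool();G=p+R@[-8,0,0]
P=proj(c,[G,G+[0,0,-51],G+[0,0,-86],G+[0,0,-151]]);print(P.round(1))
for v in(133,137,141):
    r=im[v,252:270].mean(1)-62; r[r<10]=0; print(v,(r*np.arange(252,270)).sum()/r.sum())
E
```

```text
clock: 16.07
position: [537.1, -243.0, 173.3]
eef_rot: [2.055, 0.269, -2.065]
wrist_force: [-0.6, -0.0, 0.7]
width: 30.5
clock: 16.4
position: [537.2, -243.1, 173.3]
eef_rot: [2.055, 0.269, -2.065]
wrist_force: [-0.2, 0.1, 0.9]
width: 18.1
t 16.4 pos [ 537.2 -243.1  173.3] x [-0.001 -0.024 -1.   ] y [ 0.279 -0.96   0.022] jawyaw -1.2883 F [-0.16  0.09  0.91] w 18.1 q [-0.43  0.44  1.76 -0.03  0.93  0.87]
[[262.  109.3]
 [262.3 123.5]
 [262.5 132.8]
 [262.8 149. ]]
133 261.119503945885
137 260.96316964285717
141 261.1553398058253
```

```bash
python3 -m jog '0 0 1 0;0 0 2.2 0;0 0 3.4 0;0 0 3.4 0' && python3 -m jog '1 0.3 0 0;2 0.6 0 0;3 0.9 0 0;4 1.15 0 0;4 1.15 0 0' && python3 -m jog '1 0.3 0 0;2 0.6 0 0;3 0.9 0 0;3.7 1.05 0 0;3.7 1.05 0 0' && python3 -m jog '0 0 0 0;0 0 0 0'
python3 - <<'E'
from h import *
rep(); c=calibration('side');im=camera('side');p,R,s=tool();G=p+R@[-8,0,0]
d=np.array([np.cos(.28),np.sin(.28),0]);q=np.radians(35);u=np.sin(q)*d+np.cos(q)*np.array([0,0,1])
P=proj(c,[G,G-51*u,G-121*u,G-151*u]);print(P.round(1))
for v,a,r in scan(c,im,P[1]-[0,4],P[3]+[0,5],half=12,step=2): print(v,a,r)
E
```

```text
clock: 16.78
position: [539.0, -243.8, 210.8]
eef_rot: [2.059, 0.266, -2.059]
wrist_force: [0.2, 0.1, -0.2]
width: 17.8
clock: 17.2
position: [580.3, -231.6, 210.0]
eef_rot: [2.057, 0.267, -2.06]
wrist_force: [-2.0, -0.6, 0.4]
width: 17.4
clock: 17.62
position: [618.8, -220.6, 209.8]
eef_rot: [2.058, 0.268, -2.058]
wrist_force: [-2.1, 0.6, 0.6]
width: 17.8
clock: 17.78
position: [619.1, -220.6, 210.0]
eef_rot: [2.058, 0.268, -2.057]
wrist_force: [-2.3, -0.1, 0.9]
width: 17.7
t 17.78 pos [ 619.1 -220.6  210. ] x [ 0.004 -0.026 -1.   ] y [ 0.281 -0.959  0.026] jawyaw -1.2862 F [-2.28 -0.11  0.86] w 17.7 q [-0.35  0.49  1.58 -0.03  1.06  0.95]
[[230.8  98.2]
 [242.3 110.5]
 [257.1 126.3]
 [263.1 132.8]]
106 229 [68, 64, 66, 69, 66, 64, 67, 78, 94, 99, 98, 99, 100, 97, 101, 97, 95, 102, 132, 149, 120, 70, 59, 62]
108 231 [62, 62, 60, 64, 61, 62, 66, 82, 94, 96, 97, 94, 98, 96, 100, 120, 147, 156, 141, 98, 65, 61, 61, 65]
110 232 [61, 61, 55, 60, 66, 64, 63, 70, 83, 95, 97, 101, 109, 119, 137, 151, 150, 121, 74, 63, 62, 64, 62, 65]
112 233 [58, 61, 63, 63, 62, 63, 83, 129, 150, 148, 155, 
[... 1114 characters left out ...]
172, 163, 163, 164, 164, 165, 165, 166, 162, 165, 164, 161, 163]
132 247 [113, 110, 101, 93, 93, 88, 91, 94, 92, 91, 92, 89, 90, 91, 89, 95, 113, 138, 123, 87, 70, 79, 74, 62]
134 248 [64, 61, 64, 63, 65, 65, 61, 61, 65, 61, 59, 59, 65, 58, 61, 57, 58, 57, 54, 59, 64, 63, 67, 63]
136 249 [65, 62, 63, 63, 67, 64, 65, 62, 68, 62, 64, 60, 58, 62, 58, 56, 54, 64, 64, 62, 62, 61, 59, 57]
138 251 [45, 47, 48, 44, 45, 47, 50, 48, 42, 44, 40, 45, 47, 44, 42, 48, 49, 53, 63, 62, 62, 61, 63, 65]
140 252 [44, 40, 40, 45, 41, 43, 33, 41, 45, 40, 44, 44, 46, 47, 44, 41, 41, 55, 61, 62, 63, 62, 65, 63]
142 253 [59, 68, 68, 73, 69, 72, 73, 81, 84, 76, 65, 63, 62, 72, 72, 62, 61, 64, 63, 66, 64, 66, 61, 61]
```

```bash
python3 -m jog '0.2 0.05 0 0;0.4 0.1 0 0;0.4 0.1 0 0' && python3 -m jog '0 0 1.5 0;0 0 3 0;0 0 5 0;0 0 7 0;0 0 7 0' && python3 -m jog '0 4 0 -0.08;0 8 0 -0.16;0 12 0 -0.24;0 16 0 -0.32;0 20 0 -0.4' && python3 -m jog '0 2 0 -0.08;0 2 0 -0.16;0 2 0 -0.21;0 2 0 -0.21'
cat >> h.py <<'E'
def axis_fit(im,c,P,rows_skip=0,half=12,bg=62,thr=25):
    """weighted centres along image rows between collar P[1] and tip P[3]"""
    o=[]
    for v in range(int(P[1][1])-6,int(P[3][1])+6):
        u=P[1][0]+(P[3][0]-P[1][0])*(v-P[1][1])/(P[3][1]-P[1][1]);a=int(round(u))-half
        r=im[v,a:a+2*half].mean(1)-bg; r[r<thr]=0
        if r.sum()>0:o.append((v,round(float((r*np.arange(a,a+2*half)).sum()/r.sum()),2),int((r>0).sum())))
    return o
E
python3 - <<'E'
from h import *
rep(); p,R,s=tool();G=p+R@[-8,0,0]
y=np.arctan2(R[1,1],R[0,1])+np.pi/2
d=np.array([np.cos(y),np.sin(y),0])
for n in('side','scene'):
  c=calibration(n);im=camera(n)
  for th in(30,33,36):
    q=np.radians(th);u=np.sin(q)*d+np.cos(q)*np.array([0,0,1]);P=proj(c,[G,G-51*u,G-121*u,G-151*u]);print(n,th,P.round(1).tolist())
  if n=='side':print(axis_fit(im,c,P))
  else:
    for v,a,r in scan(c,im,P[1],P[3]+[0,5],half=16,step=2): print(v,a,r)
E
```

```text
clock: 18.08
position: [623.1, -219.7, 210.1]
eef_rot: [2.059, 0.267, -2.057]
wrist_force: [-2.8, 0.2, 0.4]
width: 17.8
clock: 18.5
position: [626.0, -220.3, 284.9]
eef_rot: [2.066, 0.263, -2.047]
wrist_force: [1.0, -1.0, 0.1]
width: 17.9
clock: 18.92
position: [625.9, -18.4, 284.0]
eef_rot: [-2.177, 0.164, 2.169]
wrist_force: [1.5, -0.1, -0.9]
width: 17.9
clock: 19.25
position: [626.0, 2.7, 283.1]
eef_rot: [-2.055, 0.374, 2.054]
wrist_force: [0.5, -0.1, -1.0]
width: 17.6
t 19.25 pos [626.    2.7 283.1] x [-0.004 -0.03  -1.   ] y [-0.325 -0.945  0.029] jawyaw -1.9019 F [ 0.47 -0.09 -1.  ] w 17.6 q [-0.    0.38  1.58 -0.03  1.19  1.91]
side 30 [[193.7, 129.1], [204.4, 147.6], [218.3, 171.7], [224.0, 181.5]]
side 33 [[193.7, 129.1], [205.1, 147.6], [219.9, 171.6], [226.0, 181.5]]
side 36 [[193.7, 129.1], [205.7, 147.5], [221.4, 171.5], [227.9, 181.4]]
[(141, 198.52, 17), (142, 198.82, 16), (143, 200.33, 17), (144, 202.47, 17), (145, 205.33, 16), (146, 208.86, 13), (147, 209.42, 12), (148, 208.98, 11), (149, 208.26, 11), (150, 207.62, 12), (151, 208.08, 13), (152, 209.0, 12), (153, 211.
[... 1857 characters left out ...]
 35, 22, 16]
207 229 [32, 35, 35, 36, 32, 28, 28, 36, 35, 30, 29, 34, 33, 31, 32, 30, 33, 26, 23, 22, 23, 18, 23, 31, 32, 22, 25, 20, 28, 27, 28, 30]
209 231 [28, 28, 34, 33, 35, 30, 25, 32, 30, 31, 30, 27, 25, 23, 23, 21, 19, 18, 22, 16, 16, 22, 20, 27, 26, 29, 28, 30, 28, 32, 29, 35]
211 234 [32, 28, 23, 28, 23, 27, 24, 21, 19, 19, 20, 16, 20, 21, 18, 20, 19, 17, 24, 27, 28, 32, 30, 33, 35, 35, 31, 35, 31, 35, 32, 36]
213 236 [21, 17, 18, 20, 17, 18, 17, 21, 17, 18, 13, 19, 18, 19, 15, 20, 24, 21, 25, 28, 32, 31, 31, 34, 31, 30, 31, 34, 33, 29, 31, 39]
215 239 [19, 14, 12, 16, 14, 17, 21, 17, 15, 20, 17, 21, 22, 17, 25, 18, 19, 24, 30, 30, 27, 32, 32, 32, 33, 32, 31, 44, 80, 128, 158, 174]
```

```bash
cat >> h.py <<'E'
def probe_fit(p,R,side_pts,side_tip,scene_tip):
    sd,sc=calibration('side'),calibration('scene');G=p+R@[-8,0,0]
    def axis(x):
        th,o,a=x;dn=np.array([np.cos(th),0,np.sin(th)]);pe=np.array([np.sin(th),0,-np.cos(th)])
        return lambda z:G+R@(-pe*o+dn*(51.5+a-z))   # z: probe-local
    def res(x):
        f=axis(x);A,B=proj(sd,[f(0),f(-70)])
        r=[]
        for v,u in side_pts: r.append((A[0]+(B[0]-A[0])*(v-A[1])/(B[1]-A[1])-u)/.3)
        r+=list((proj(sd,f(-100))[0]-side_tip)/.7)
        if scene_tip is not None: r+=list((proj(sc,f(-100))[0]-scene_tip)/.8)
        return np.r_[r,x[2]/3]
    o=least_squares(res,[.58,3,0]); return o,axis(o.x)
E
python3 - <<'E'
from h import *
p,R,s=tool()
sp=[(155,213.0),(157,214.3),(159,215.46),(161,216.7),(163,218.),(165,219.2),(167,220.5),(169,221.9),(171,223.)]
for st in((252.8,206),None):
    o,f=probe_fit(p,R,sp,(230.2,182.),st);t=f(-100)
    ax=f(0)-f(-100);ax/=np.linalg.norm(ax)
    print(np.degrees(o.x[0]),o.x[1:],'rms',o.fun.round(1),'tip-TCP world',(t-p).round(1),'tool',(R.T@(t-p)).round(1),'axis',ax.round(3), 'angle to normal',np.degrees(np.arccos(ax@coverT(*COV)[0][:,2])))
E
```

```text
33.384318855630525 [7.80497738 4.32219648] rms [-0.4 -0.4 -0.   0.1  0.1  0.4  0.4 -0.   0.6 -0.1 -0.4 -1.2  0.4  1.4] tip-TCP world [ -87.8   26.3 -118.3] tool [117.8  -0.   92.3] axis [ 0.524 -0.153  0.838] angle to normal 2.3849383476664876
32.469301403400195 [9.31210782 3.8341546 ] rms [-0.1 -0.3  0.1  0.2  0.1  0.3  0.1 -0.3  0.2 -0.6 -0.6  1.3] tip-TCP world [ -86.9   25.9 -118.5] tool [118.1  -0.   91.2] axis [ 0.512 -0.148  0.846] angle to normal 3.175798702091086
```

```bash
cat > seam.py <<'E'
from h import *
import cv2
from scipy.ndimage import map_coordinates
ims={n:cv2.imread(f'pics/{n}0.png').astype(float).mean(2) for n in('scene','side')}
def dark(n,P,t3,Rc,t):
    c=calibration(n);A,B=proj(c,[Rc@P+t,Rc@(P+t3)+t]);d=(B-A)/np.linalg.norm(B-A);nn=np.array([-d[1],d[0]])
    k=np.arange(-4,4.01,.25);q=A+k[:,None]*nn
    pr=map_coordinates(ims[n],[q[:,1],q[:,0]],order=1);w=np.percentile(pr,70)-pr;w[w<.35*w.max()]=0
    j=w.argmax();m=abs(k-k[j])<1.6;w=w*m
    return nn,A,(w*k).sum()/w.sum(),w.max()
S1=[([-35,y,0],[0,1,0]) for y in range(-42,36,6)]+[([x,40,0],[1,0,0]) for x in range(-28,42,6)]
cov=np.array([*COV,95.])
for it in range(4):
    obs=[]
    Rc,t=coverT(*cov)
    for n in ims:
        for P,d in S1:
            nn,A,k,w=dark(n,np.array(P,float),np.array(d,float),Rc,t)
            if w>15: obs.append((n,np.array(P,float),nn,A+k*nn,w))
    cal={n:calibration(n) for n in ims}
    def res(x,names=('scene','side')):
        Rc,t=coverT(*x);return np.r_[[(proj(cal[n],Rc@P+t)[0]-q)@nn for n,P,nn,q,w in obs if n in names],(x[3]-95)/3]
    o=least_squares(res,cov,loss='soft_l1');cov=o.x
print(cov.round(2),len(obs),o.cost)
r=res(cov)
for (n,P,nn,q,w),e in zip(obs,r): print(n,P[:2],round(e,2),int(w),end='; ')
print()
Rc,t=coverT(*cov)
for n in ims:
    for nm,a,b in(('start',[-35,-62,0],[-35,-38,0]),('end',[33,40,0],[57,40,0]),('corner',[-47,40,0],[-23,40,0])):
        A=proj(cal[n],[Rc@(np.array(a)+(np.array(b)-a)*f)+t for f in np.linspace(0,1,13)])
        print(n,nm,[int(map_coordinates(ims[n],[[y],[x]],order=1)[0]) for x,y in A])
E
python3 seam.py
```

```text
[485.14 231.1    2.81  97.61] 50 1.0042155810439215
scene [-35. -42.] -0.2 68; scene [-35. -36.] -0.18 74; scene [-35. -30.] -0.02 48; scene [-35. -24.] -0.05 62; scene [-35. -18.] -0.03 68; scene [-35. -12.] -0.01 57; scene [-35.  -6.] -0.08 47; scene [-35.   0.] -0.12 76; scene [-35.   6.] -0.05 66; scene [-35.  12.] -0.16 58; scene [-35.  18.] -0.13 67; scene [-35.  24.] 0.0 61; scene [-35.  30.] 0.04 48; scene [-28.  40.] 0.08 51; scene [-22.  40.] 0.18 56; scene [-16.  40.] 0.24 55; scene [-10.  40.] 0.2 52; scene [-4. 40.] 0.23 53; scene [ 2. 40.] 0.24 49; scene [ 8. 40.] 0.13 53; scene [14. 40.] 0.13 49; scene [20. 40.] 0.15 56; scene [26. 40.] 0.27 53; scene [32. 40.] 0.11 61; scene [38. 40.] 0.22 50; side [-35. -42.] 0.15 32; side [-35. -36.] 0.14 36; side [-35. -30.] 0.1 35; side [-35. -24.] 0.01 51; side [-35. -18.] -0.02 33; side [-35. -12.] 0.25 38; side [-35.  -6.] 0.17 35; side [-35.   0.] 0.12 38; side [-35.   6.] 0.09 31; side [-35.  12.] -0.07 45; side [-35.  18.] 0.01 27; side [-35.  24.] 0.25 40; side [-35.  30.] 0.16 29; side [-28.  40.] -0.23 113; side [-22.  40.] -0.22 117; side [-16.  40.] -0.24 94; side [-10.  40.] -0.2 112; side [-4. 40.] -0.25 122; side [ 2. 40.] -0.15 119; side [ 8. 40.] -0.25 105; side [14. 40.] -0.24 86; side [20. 40.] -0.19 116; side [26. 40.] -0.23 119; side [32. 40.] -0.03 113; side [38. 40.] -0.19 99; 
scene start [247, 249, 249, 248, 246, 238, 227, 214, 190, 184, 177, 170, 176]
scene end [183, 189, 190, 193, 204, 217, 233, 243, 247, 247, 245, 244, 246]
scene corner [247, 245, 245, 244, 236, 215, 184, 176, 182, 193, 190, 194, 188]
side start [236, 239, 241, 241, 229, 215, 206, 201, 214, 211, 211, 210, 191]
side end [128, 132, 143, 153, 167, 188, 214, 229, 241, 242, 243, 243, 242]
side corner [244, 245, 244, 240, 215, 185, 159, 136, 134, 132, 129, 126, 123]
```

```bash
cat >> h.py <<'E'
COV=[485.14,231.1,2.81,97.61]
E
sed -i 's/print(cov.round(2)/print(cov.round(4)/' seam.py; python3 seam.py | head -1 | cut -c1-60
python3 - <<'E'
from h import *
p,R,s=tool();Rc,t=coverT(485.14,231.1,2.81,97.61)
off=np.array([-87.5,26.1,-118.4])
for l in(12,0): print(l,(Rc@[-35,-50,l]+t-off).round(1),(Rc@[-35,-50,l]+t-off-p).round(1))
print('y',Rc[:,1].round(4),'x',Rc[:,0].round(4),'n',Rc[:,2].round(4))
E
```

```text
12 [622.5 240.7 205.8] [ -3.4 239.  -77.6]
0 [616.  242.9 195.9] [ -9.9 241.2 -87.4]
y [-0.3255 -0.9455  0.    ] x [-0.7745  0.2667  0.5736] n [ 0.5423 -0.1867  0.8192]Traceback (most recent call last):
  File "seam.py", line 15, in <module>
    Rc,t=coverT(*cov)
         ~~~~~~^^^^^^
TypeError: coverT() takes from 3 to 4 positional arguments but 5 were given
```

```bash
sed -i 's/cov=np.array(\[\*COV,95.\])/cov=np.array([*COV[:3],95.])/' seam.py; python3 seam.py | head -1
python3 -m jog '0 4 0 0;0 8 0 0;0 12 0 0;0 16 0 0;0 20 0 0' && python3 -m jog '-0.3 3.9 -1 0;-0.3 3.9 -3 0;-0.3 3.9 -5 0;-0.3 3.9 -6.7 0;-0.3 3.9 -6.7 0' && python3 -m jog '0 0 0 0;0 0 0 0'
python3 - <<'E'
from h import *
import cv2
rep();p,R,s=tool()
im={n:camera(n) for n in('side','scene')}
for n in im: cv2.imwrite(f'pics/{n}6.png',im[n][:,:,::-1])
off=np.array([-87.5,26.1,-118.4]);tip=p+off
cs,cc=calibration('side'),calibration('scene')
A,B=proj(cs,tip)[0],proj(cc,tip)[0];print('pred tip',A,B)
Rc,t=coverT(*COV);print('start px',proj(cs,Rc@[-35,-50,0]+t),proj(cc,Rc@[-35,-50,0]+t))
def crop(i,q,w=50): 
    x,y=int(q[0])-w//2,int(q[1])-int(w*.75);print(x,y);return cv2.resize(i[y:y+w,x:x+w,::-1],(400,400),interpolation=cv2.INTER_CUBIC)
cv2.imwrite('pics/m6.png',np.hstack([crop(im['side'],A),crop(im['scene'],B)]))
E
```

```text
[485.1467 231.0943   2.8057  97.596 ] 50 0.9942182090501985
clock: 19.77
position: [626.0, 203.0, 283.1]
eef_rot: [-2.057, 0.372, 2.055]
wrist_force: [1.0, -1.2, -1.0]
width: 18.0
clock: 20.18
position: [620.9, 241.2, 211.7]
eef_rot: [-2.053, 0.374, 2.063]
wrist_force: [-0.8, -0.5, -1.1]
width: 17.8
clock: 20.35
position: [621.1, 240.8, 211.8]
eef_rot: [-2.053, 0.374, 2.063]
wrist_force: [-0.7, 0.1, -0.6]
width: 18.2
t 20.35 pos [621.1 240.8 211.8] x [-0.01  -0.032 -0.999] y [-0.321 -0.946  0.033] jawyaw -1.8979 F [-0.72  0.13 -0.63] w 18.2 q [ 0.36  0.52  1.53 -0.03  1.11  2.27]
pred tip [199.05462681 279.19365224] [324.35235662 286.47843056]
start px [[201.6426547  284.12033176]] [[326.00968204 289.51474259]]
174 242
299 249
```

View pics/m6.png

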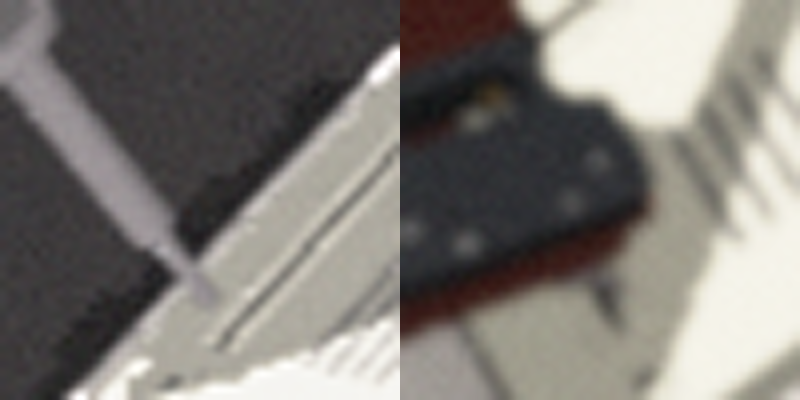

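Crop: on the side view the tip is at (208,301), i.e. px (199.5,279.2), against a predicted (199.05,279.19). The seam's lower end is at (218,348). The tip is just above and beyond the seam start, as computed.

```bash
sed -i 's/^COV=\[485.14.*/COV=[485.15,231.09,2.8057,97.6]/' h.py; python3 - <<'E'
from h import *
p,R,s=tool();sd=calibration('side');Rc,t=coverT(*COV)
X=onplane(sd,(199.5,279.2),p,R[:,1]);print('tip-TCP',X-p,'cover',Rc.T@(X-t))
off=np.array([-87.5,26.1,-118.4]);print('model tip cover',Rc.T@(p+off-t))
print('y',Rc[:,1].round(4),'x',Rc[:,0].round(4),'n',Rc[:,2].round(4))
E
```

```text
tip-TCP [ -89.62946129   26.46919646 -117.82921187] cover [-27.96827691 -49.77768824  16.40446737]
model tip cover [-30.04222342 -50.13101992  17.1598567 ]
y [-0.3296 -0.9441  0.    ] x [-0.7734  0.27    0.5736] n [ 0.5415 -0.1891  0.8192]
```

```bash
python3 -m jog '0 0 -0.5 0;-0.1 0 -0.8 0;-0.2 0.05 -1.2 0;-0.2 0.05 -1.2 0;-0.2 0.05 -1.2 0' && python3 -m jog '0 0 0 0;0 0 0 0'
cat > meas.py <<'E'
from h import *
import cv2,sys
rep();p,R,s=tool();tag=sys.argv[1]
im={n:camera(n) for n in('side','scene')}
for n in im: cv2.imwrite(f'pics/{n}{tag}.png',im[n][:,:,::-1])
cs,cc=calibration('side'),calibration('scene');Rc,t=coverT(*COV)
off=np.array([-88.5,26.3,-118.1]);tip=p+off;A,B=proj(cs,tip)[0],proj(cc,tip)[0]
print('pred tip',A.round(1),B.round(1),'cover',(Rc.T@(tip-t)).round(1),'seam px side',proj(cs,[Rc@[-35,y,0]+t for y in(-50,-40)]).round(1).tolist(),'scene',proj(cc,[Rc@[-35,y,0]+t for y in(-50,-40)]).round(1).tolist())
u=-off-[0,0,8.];Q=proj(cs,[tip+Rc[:,2]*100,tip+Rc[:,2]*30]);print('barrel px',Q.round(1).tolist())
print(axis_fit(im['side'],cs,[0,Q[0],0,Q[1]],half=9)[6:-4:2])
for n,q in(('side',A),('scene',B)):
    x,y=int(q[0]),int(q[1]);g=im[n].mean(2).astype(int);print(n,'cols',x-9,'to',x+9)
    for v in range(y-9,y+8): print(v,g[v,x-9:x+10].tolist())
E
python3 meas.py 7
```

```text
clock: 20.87
position: [619.4, 241.5, 200.5]
eef_rot: [-2.054, 0.373, 2.061]
wrist_force: [0.4, -0.3, -1.0]
width: 17.8
clock: 21.03
position: [619.4, 241.5, 200.6]
eef_rot: [-2.054, 0.373, 2.061]
wrist_force: [0.2, 0.2, -1.3]
width: 17.8
t 21.03 pos [619.4 241.5 200.6] x [-0.009 -0.031 -0.999] y [-0.321 -0.946  0.032] jawyaw -1.898 F [ 0.18  0.17 -1.34] w 17.8 q [ 0.37  0.53  1.55 -0.03  1.09  2.28]
pred tip [200.6 282.3] [325.1 288.6] cover [-34.2 -49.8   5.5] seam px side [[201.6, 284.0], [204.5, 280.9]] scene [[325.9, 289.5], [323.9, 286.0]]
barrel px [[175.8, 249.7], [193.4, 272.8]]
[(249, 175.99, 13), (251, 175.66, 13), (253, 175.03, 13), (255, 176.95, 13), (257, 180.77, 9), (259, 182.35, 8), (261, 183.89, 9), (263, 185.44, 8), (265, 186.92, 9), (267, 188.49, 8), (269, 190.03, 9), (271, 191.54, 8), (273, 196.24, 11)]
side cols 191 to 209
273 [146, 153, 155, 148, 142, 113, 43, 52, 100, 162, 192, 183, 168, 166, 165, 168, 164, 165, 177]
274 [125, 151, 153, 149, 143, 109, 63, 98, 157, 186, 180, 169, 166, 165, 164, 163, 162, 175, 189]
275 [92, 126, 136, 129, 143, 130, 112, 153, 182,
[... 2355 characters left out ...]

289 [134, 143, 147, 149, 145, 146, 144, 143, 129, 109, 108, 130, 147, 151, 151, 152, 148, 158, 182]
290 [149, 151, 152, 150, 149, 147, 143, 149, 140, 129, 126, 139, 147, 152, 153, 155, 154, 168, 200]
291 [152, 153, 151, 154, 150, 147, 146, 145, 147, 144, 141, 147, 151, 153, 152, 153, 153, 173, 208]
292 [155, 152, 155, 153, 153, 146, 146, 144, 146, 149, 149, 153, 149, 151, 152, 153, 157, 184, 218]
293 [153, 152, 152, 151, 150, 152, 148, 146, 146, 148, 151, 156, 153, 154, 151, 154, 167, 200, 227]
294 [152, 153, 154, 149, 151, 154, 151, 153, 150, 156, 150, 149, 147, 144, 143, 154, 177, 214, 232]
295 [152, 151, 150, 149, 149, 152, 149, 152, 153, 154, 152, 149, 135, 124, 126, 151, 187, 220, 235]
```

```bash
python3 -m jog '0.5 -0.2 -0.3 0;1 -0.35 -0.7 0;1.5 -0.5 -1.1 0;1.5 -0.5 -1.1 0' && python3 -m jog '0 0 0 0;0 0 0 0'
python3 meas.py 8
```

```text
clock: 21.47
position: [635.1, 235.9, 188.4]
eef_rot: [-2.053, 0.374, 2.062]
wrist_force: [-0.3, -0.7, -1.4]
width: 17.6
clock: 21.63
position: [635.1, 235.6, 187.9]
eef_rot: [-2.052, 0.375, 2.063]
wrist_force: [0.1, 0.0, -0.1]
width: 17.4
t 21.63 pos [635.1 235.6 187.9] x [-0.01  -0.032 -0.999] y [-0.322 -0.946  0.033] jawyaw -1.899 F [ 0.08  0.04 -0.09] w 17.4 q [ 0.35  0.56  1.52 -0.03  1.08  2.26]
pred tip [195.8 281.3] [317.9 294. ] cover [-55.2 -49.4   4.7] seam px side [[201.6, 284.0], [204.5, 280.9]] scene [[325.9, 289.5], [323.9, 286.0]]
barrel px [[171.3, 249.2], [188.7, 272.0]]
[(249, 171.52, 12), (251, 170.49, 13), (253, 170.93, 13), (255, 173.25, 13), (257, 176.49, 8), (259, 178.1, 9), (261, 179.78, 9), (263, 181.36, 8), (265, 182.8, 9), (267, 184.39, 8), (269, 186.01, 9), (271, 187.49, 8)]
side cols 186 to 204
272 [143, 155, 154, 152, 144, 112, 62, 35, 37, 39, 39, 35, 35, 56, 118, 177, 187, 172, 165]
273 [114, 144, 154, 154, 144, 117, 65, 37, 40, 37, 41, 38, 53, 100, 158, 191, 184, 167, 166]
274 [70, 118, 143, 146, 146, 139, 106, 56, 35, 34, 39, 51, 104, 160, 189, 181, 
[... 2245 characters left out ...]
156]
294 [78, 73, 89, 119, 139, 142, 143, 147, 145, 139, 135, 137, 143, 148, 150, 149, 152, 154, 165]
295 [114, 98, 102, 122, 142, 147, 148, 148, 147, 148, 146, 145, 147, 152, 149, 149, 151, 155, 171]
296 [134, 120, 106, 114, 133, 148, 148, 149, 151, 146, 152, 150, 148, 150, 151, 152, 149, 158, 176]
297 [144, 132, 113, 108, 128, 145, 146, 150, 149, 150, 152, 152, 148, 150, 152, 151, 150, 159, 183]
298 [148, 140, 122, 104, 112, 133, 146, 146, 149, 148, 150, 150, 153, 151, 147, 148, 153, 165, 196]
299 [150, 144, 134, 111, 108, 123, 141, 147, 153, 147, 148, 150, 150, 152, 151, 153, 160, 177, 205]
300 [151, 147, 140, 119, 107, 116, 134, 146, 148, 150, 152, 150, 154, 151, 149, 151, 166, 194, 222]
```

```bash
cat > tri.py <<'E'
from h import *
p,R,s=tool();sd,sc=calibration('side'),calibration('scene');Rc,t=coverT(*COV)
for a,b in(((196.1,282.3),(318.6,293.6)),((196.1,281.8),(318.6,293.6)),((195.8,281.8),(318.3,293.6)),((196.1,282.3),(318.6,294.))):
    o=least_squares(lambda X:np.r_[proj(sd,X)[0]-a,proj(sc,X)[0]-b],p+[-88,26,-118])
    print('tip-TCP',(o.x-p).round(1),'tool',(R.T@(o.x-p)).round(1),'cover',(Rc.T@(o.x-t)).round(1),o.fun.round(2))
E
python3 tri.py
```

```text
tip-TCP [ -90.1   27.3 -118.6] tool [118.5  -0.8  94.2] cover [-53.6 -50.    3.5] [ 0.16 -0.36  0.2   0.34]
tip-TCP [ -89.9   27.1 -117.8] tool [117.7  -0.6  93.9] cover [-53.4 -49.9   4.3] [ 0.07 -0.15  0.08  0.14]
tip-TCP [ -89.2   27.  -117.7] tool [117.7  -0.7  93.3] cover [-53.9 -50.    4.8] [ 0.12 -0.27  0.15  0.26]
tip-TCP [ -89.8   27.4 -119.3] tool [119.3  -0.9  94. ] cover [-54.2 -50.2   3. ] [ 0.09 -0.2   0.11  0.19]
```

```bash
cat >> h.py <<'E'
OFF=np.array([-89.7,27.2,-118.2])
def tipc():
    p,R,s=tool();Rc,t=coverT(*COV);return Rc.T@(p+OFF-t),p,s
def tc():
    c,p,s=tipc();Rc,t=coverT(*COV);print('t',round(s['clock'],2),'tip cover',c.round(2),'TCP',p.round(1),'F cover',(Rc.T@np.array(s['wrist_force'])).round(2),'x',Ro.from_rotvec(s['eef_rot']).as_matrix()[:,0].round(3))
def go(P):
    c,p,s=tipc();Rc,t=coverT(*COV);print('to',P,'cm',(Rc@(np.array(P)-c)/10).round(2))
E
python3 - <<'E'
from h import *
tc();go([-35,-50,4]);Rc,_=coverT(*COV);print('per cm: y',Rc[:,1].round(3),'x',Rc[:,0].round(3),'n',Rc[:,2].round(3))
E
```

```text
t 21.73 tip cover [-53.7  -50.02   4.08] TCP [635.1 235.8 188.3] F cover [-0.81 -0.17 -0.7 ] x [-0.01  -0.031 -0.999]
to [-35, -50, 4] cm [-1.45  0.5   1.07]
per cm: y [-0.33  -0.944  0.   ] x [-0.773  0.27   0.574] n [ 0.542 -0.189  0.819]
```

```bash
python3 -m jog '-0.4 0.15 0.3 0;-0.8 0.3 0.6 0;-1.2 0.4 0.9 0;-1.43 0.5 1.05 0;-1.43 0.5 1.05 0' >/dev/null&& python3 -m jog '0 0 0 0;0 0 0 0'>/dev/null
python3 - <<'E'
from h import *
tc();go([-35,-50,4]);go([-35,-50,0]);go([-35,-50,-3])
E
```

```text
t 22.32 tip cover [-34.12 -50.48   4.61] TCP [620.4 241.5 200. ] F cover [-0.19 -1.13 -1.57] x [-0.008 -0.031 -0.999]
to [-35, -50, 4] cm [ 0.02 -0.06 -0.1 ]
to [-35, -50, 0] cm [-0.2   0.02 -0.43]
to [-35, -50, -3] cm [-0.36  0.07 -0.67]
```

```bash
m(){ python3 -c "from h import *;tc()"; }
python3 -m jog '-0.07 0 -0.15 0;-0.14 0 -0.3 0;-0.2 0.01 -0.43 0;-0.2 0.01 -0.43 0'>/dev/null; m
python3 -m jog '0 0 0 0' >/dev/null; m; python3 -m jog '-0.08 0.02 -0.12 0;-0.16 0.05 -0.24 0;-0.16 0.05 -0.24 0'>/dev/null; m; python3 -m jog '0 0 0 0' >/dev/null; m;python3 -m jog '0 0 0 0' >/dev/null; m; python3 -c "from h import *;go([-35,-50,-3])"
```

```text
t 22.65 tip cover [-35.17 -49.73  -0.59] TCP [618.1 241.5 195.1] F cover [ 0.02 -0.07 -0.52] x [-0.009 -0.031 -0.999]
t 22.73 tip cover [-35.29 -49.7   -0.7 ] TCP [618.1 241.4 195. ] F cover [ 0.45 -0.2  -0.11] x [-0.009 -0.031 -0.999]
t 22.98 tip cover [-35.41 -49.67  -3.66] TCP [616.6 241.9 192.5] F cover [-0.76  0.12  1.36] x [-0.009 -0.031 -0.999]
t 23.07 tip cover [-35.48 -49.73  -3.43] TCP [616.8 241.9 192.6] F cover [-0.83  0.45  0.74] x [-0.008 -0.031 -0.999]
t 23.15 tip cover [-35.53 -49.75  -3.24] TCP [617.  241.9 192.8] F cover [-0.59 -0.35  1.25] x [-0.008 -0.031 -0.999]
to [-35, -50, -3] cm [-0.02  0.03  0.05]
```

```bash
python3 - <<'E'
from h import *
import cv2
im={n:camera(n) for n in('side','scene')}
for n in im: cv2.imwrite(f'pics/{n}9.png',im[n][:,:,::-1])
c,p,s=tipc()
def crop(i,q,w=32): 
    x,y=int(q[0])-w//2,int(q[1])-w//2;print(x,y);return cv2.resize(i[y:y+w,x:x+w,::-1],(400,400),interpolation=cv2.INTER_CUBIC)
m=np.hstack([crop(im['side'],proj(calibration('side'),p+OFF)[0]),crop(im['scene'],proj(calibration('scene'),p+OFF)[0])])
cv2.imwrite('pics/m9.png',cv2.convertScaleAbs(m,alpha=1.6,beta=-60))
E
```

```text
186 268
310 273
```

View pics/m9.png

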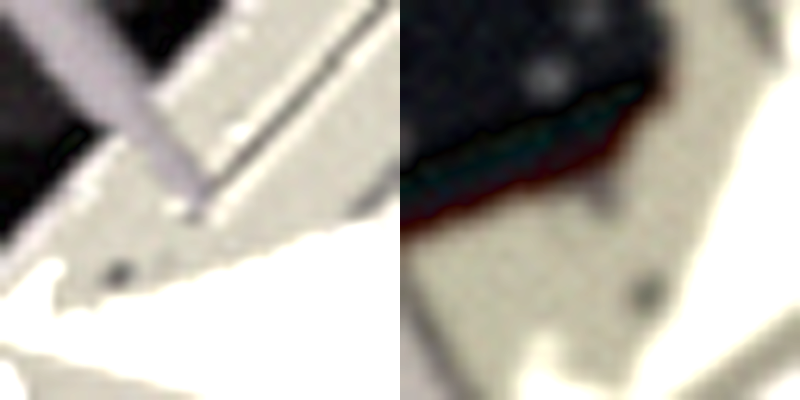

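Crop: on the side view the tip at (205,195) sits on the seam line's axis, with only a stub of the line visible beyond it. The normal force is up about 2 N and there is no sideways force, so the tip is in the channel. Starting the stroke.

```bash
m(){ python3 -c "from h import *;tc()"; }
python3 -m jog '-0.08 -0.24 0 0;-0.16 -0.47 0 0;-0.25 -0.71 0 0;-0.33 -0.94 0 0;-0.41 -1.18 0 0'>/dev/null; m
python3 -m jog '-0.08 -0.24 0 0;-0.16 -0.47 0 0;-0.25 -0.71 0 0;-0.33 -0.94 0 0;-0.41 -1.18 0 0'>/dev/null; m
```

```text
t 23.67 tip cover [-35.59 -37.07  -3.06] TCP [612.9 229.9 192.9] F cover [-1.85 -0.96  0.72] x [-0.008 -0.031 -0.999]
t 24.08 tip cover [-35.57 -24.36  -3.  ] TCP [608.8 217.9 192.9] F cover [-0.56 -0.82  0.26] x [-0.008 -0.031 -0.999]
```

```bash
m(){ python3 -c "from h import *;tc()"; }
python3 -m jog '-0.09 -0.23 -0.01 0;-0.17 -0.47 -0.02 0;-0.26 -0.7 -0.03 0;-0.35 -0.93 -0.04 0;-0.43 -1.17 -0.05 0'>/dev/null; m
python3 -m jog '-0.08 -0.24 0 0;-0.16 -0.47 0 0;-0.25 -0.71 0 0;-0.33 -0.94 0 0;-0.41 -1.18 0 0'>/dev/null; m
```

```text
t 24.5 tip cover [-35.74 -11.65  -3.51] TCP [604.4 205.9 192.4] F cover [-1.81 -1.3   0.32] x [-0.007 -0.031 -0.999]
t 24.92 tip cover [-35.76   1.03  -3.47] TCP [600.3 193.9 192.4] F cover [-2.01 -1.48  0.76] x [-0.007 -0.031 -0.999]
```

```bash
m(){ python3 -c "from h import *;tc()"; }
python3 -m jog '-0.07 -0.24 -0.01 0;-0.14 -0.48 -0.02 0;-0.22 -0.72 -0.03 0;-0.29 -0.95 -0.04 0;-0.36 -1.19 -0.04 0'>/dev/null; m
python3 -m jog '-0.08 -0.24 0 0;-0.16 -0.47 0 0;-0.25 -0.71 0 0;-0.33 -0.94 0 0;-0.41 -1.18 0 0'>/dev/null; m
```

```text
t 25.33 tip cover [-36.45  13.74  -3.53] TCP [596.6 181.7 192. ] F cover [-2.38 -0.86 -0.41] x [-0.007 -0.031 -0.999]
t 25.75 tip cover [-36.45  26.44  -3.53] TCP [592.4 169.8 192. ] F cover [-1.5  -0.05  0.38] x [-0.007 -0.031 -0.999]
```

```bash
m(){ python3 -c "from h import *;tc()"; }
python3 -m jog '-0.09 -0.25 -0.03 0;-0.18 -0.5 -0.06 0;-0.27 -0.74 -0.1 0;-0.36 -0.99 -0.1 0;-0.45 -1.23 -0.1 0'>/dev/null; m
```

```text
t 26.17 tip cover [-36.66  39.92  -4.71] TCP [587.5 157.2 190.9] F cover [-0.81 -1.12 -0.15] x [-0.008 -0.031 -0.999]
```

```bash
python3 - <<'E'
from h import *
import cv2
c,p,s=tipc();Rc,t=coverT(*COV);cs=calibration('side');im=camera('side');cv2.imwrite('pics/side10.png',im[:,:,::-1]);g=im.mean(2).astype(int)
tc()
tip=p+OFF;ax=np.array([.541,-.16,.826]);Q=proj(cs,[tip+ax*100,tip+ax*30,tip]);print(Q.round(1).tolist(),'corner px',proj(cs,[Rc@[-35,40,0]+t,Rc@[-35,30,0]+t,Rc@[-25,40,0]+t]).round(1).tolist())
for v in range(int(Q[0][1]),int(Q[2][1])+7,1):
    u=int(Q[0][0]+(Q[2][0]-Q[0][0])*(v-Q[0][1])/(Q[2][1]-Q[0][1]));print(v,u-9,g[v,u-9:u+10].tolist())
E
```

```text
t 26.22 tip cover [-36.63  40.34  -4.77] TCP [587.3 156.8 190.9] F cover [-1.12 -0.51  0.75] x [-0.009 -0.031 -0.999]
[[204.3, 227.0], [220.5, 249.0], [227.1, 258.0]] corner px [[226.6, 256.6], [223.9, 259.5], [229.1, 257.0]]
226 194 [60, 59, 61, 65, 82, 94, 96, 103, 111, 110, 114, 127, 144, 151, 146, 127, 86, 62, 65]
227 195 [59, 64, 71, 103, 122, 112, 111, 110, 122, 129, 148, 154, 151, 142, 108, 70, 61, 61, 62]
228 196 [62, 73, 113, 139, 140, 138, 142, 145, 154, 163, 156, 149, 143, 120, 76, 61, 61, 62, 64]
229 196 [66, 79, 114, 138, 142, 143, 152, 155, 154, 155, 156, 156, 152, 137, 106, 66, 57, 58, 61]
230 197 [60, 80, 113, 141, 144, 149, 149, 152, 152, 146, 158, 156, 146, 123, 84, 65, 62, 56, 60]
231 198 [66, 93, 127, 134, 126, 104, 115, 139, 150, 153, 154, 153, 145, 123, 79, 60, 59, 60, 58]
232 199 [62, 68, 72, 68, 64, 74, 110, 139, 155, 153, 155, 150, 137, 111, 72, 64, 61, 61, 61]
233 199 [60, 60, 62, 57, 59, 60, 79, 115, 147, 155, 156, 158, 148, 129, 92, 58, 59, 60, 57]
234 200 [60, 62, 61, 63, 60, 60, 99, 139, 149, 154, 155, 152, 142, 121, 83, 60, 58, 61, 59]
235 201 [60, 59, 
[... 2214 characters left out ...]
, 172, 176, 191, 170, 121, 128, 137, 133, 119, 95, 96, 94, 103, 106, 92, 96]
259 218 [173, 171, 174, 176, 191, 178, 134, 156, 189, 189, 188, 185, 184, 187, 203, 227, 226, 210, 208]
260 219 [172, 175, 189, 179, 139, 160, 201, 189, 171, 171, 173, 194, 229, 245, 247, 248, 249, 251, 252]
261 220 [187, 181, 129, 153, 206, 194, 175, 182, 196, 201, 230, 246, 244, 240, 238, 233, 234, 239, 242]
262 221 [167, 162, 200, 210, 200, 204, 232, 247, 246, 246, 245, 245, 244, 245, 245, 245, 245, 245, 242]
263 221 [212, 249, 248, 243, 246, 247, 246, 246, 245, 245, 245, 245, 245, 244, 245, 245, 245, 245, 245]
264 222 [248, 244, 245, 245, 245, 245, 245, 245, 244, 245, 245, 244, 244, 244, 244, 244, 245, 244, 245]
```

```bash
m(){ python3 -c "from h import *;tc()"; }
python3 -m jog '-0.21 0.07 0.12 0;-0.41 0.14 0.25 0;-0.62 0.2 0.37 0;-0.82 0.27 0.51 0;-1.01 0.34 0.66 0'>/dev/null; m
python3 -m jog '-0.19 0.06 0.14 0;-0.39 0.13 0.29 0;-0.58 0.19 0.43 0;-0.78 0.26 0.57 0;-0.97 0.32 0.72 0'>/dev/null; m
```

```text
t 26.63 tip cover [-23.78  40.4   -5.4 ] TCP [577.  160.3 197.7] F cover [-1.2   1.39  0.98] x [-0.008 -0.031 -0.999]
t 27.05 tip cover [-11.05  40.56  -5.37] TCP [567.1 163.6 205.1] F cover [-1.92  1.    0.99] x [-0.008 -0.031 -0.999]
```

```bash
m(){ python3 -c "from h import *;tc()"; }
python3 -m jog '-0.2 0.05 0.14 0;-0.4 0.11 0.29 0;-0.59 0.16 0.43 0;-0.79 0.22 0.57 0;-0.98 0.28 0.72 0'>/dev/null; m
python3 -m jog '-0.19 0.06 0.14 0;-0.39 0.13 0.29 0;-0.58 0.19 0.43 0;-0.78 0.26 0.57 0;-0.97 0.32 0.72 0'>/dev/null; m
```

```text
t 27.47 tip cover [ 1.69 41.2  -5.35] TCP [557.1 166.5 212.4] F cover [-1.83 -0.42  0.73] x [-0.008 -0.031 -0.999]
t 27.88 tip cover [14.46 41.37 -5.34] TCP [547.1 169.7 219.7] F cover [-1.14  0.41  1.58] x [-0.008 -0.031 -0.999]
```

```bash
m(){ python3 -c "from h import *;tc()"; }
python3 -m jog '-0.19 0.06 0.14 0;-0.39 0.13 0.29 0;-0.58 0.19 0.43 0;-0.78 0.26 0.57 0;-0.97 0.32 0.72 0'>/dev/null; m
python3 -m jog '-0.19 0.06 0.14 0;-0.39 0.13 0.29 0;-0.58 0.19 0.43 0;-0.78 0.26 0.57 0;-0.97 0.32 0.72 0'>/dev/null; m
python3 - <<'E'
from h import *
c,p,s=tipc();Rc,t=coverT(*COV);cs=calibration('side');im=camera('side');g=im.mean(2).astype(int)
import cv2;cv2.imwrite('pics/side11.png',im[:,:,::-1])
tip=p+OFF;q=proj(cs,tip)[0];print('tip px pred',q.round(1),'end px',proj(cs,[Rc@[x,40,0]+t for x in(45,35)]).round(1).tolist())
x,y=int(q[0]),int(q[1]);print('cols',x-10)
for v in range(y-12,y+6): print(v,g[v,x-10:x+14].tolist())
E
```

```text
t 28.3 tip cover [27.19 41.54 -5.29] TCP [537.3 173.  227.1] F cover [-1.32 -0.6   1.65] x [-0.008 -0.031 -0.999]
t 28.72 tip cover [39.94 41.74 -5.29] TCP [527.3 176.3 234.4] F cover [-2.79 -0.14  1.61] x [-0.008 -0.031 -0.999]
tip px pred [248.1 260.5] end px [[247.9, 259.5], [245.1, 259.1]]
cols 238
248 [151, 156, 153, 151, 140, 131, 150, 171, 171, 170, 171, 175, 171, 175, 172, 172, 174, 173, 172, 172, 174, 172, 175, 170]
249 [144, 153, 157, 152, 146, 131, 147, 171, 172, 168, 170, 170, 171, 171, 173, 171, 172, 173, 170, 171, 172, 171, 172, 174]
250 [139, 152, 154, 152, 150, 144, 153, 168, 167, 171, 169, 169, 171, 170, 170, 171, 172, 170, 171, 172, 171, 172, 169, 172]
251 [147, 143, 155, 155, 150, 143, 151, 169, 173, 172, 170, 170, 168, 171, 169, 173, 171, 170, 170, 175, 170, 172, 169, 170]
252 [156, 143, 147, 155, 153, 142, 151, 169, 173, 169, 172, 172, 171, 168, 168, 171, 171, 170, 173, 171, 169, 171, 169, 172]
253 [169, 164, 159, 152, 150, 154, 147, 156, 165, 169, 172, 171, 170, 172, 170, 170, 170, 171, 171, 170, 169, 170, 172, 172]
254 [171, 171, 171, 170, 160, 148, 152, 144, 1
[... 744 characters left out ...]
 121, 146, 169, 171, 169, 170, 167, 176, 175, 181, 191, 193, 185, 184, 184]
261 [183, 187, 184, 184, 184, 183, 185, 186, 189, 176, 170, 166, 170, 170, 179, 181, 179, 181, 190, 194, 188, 183, 184, 184]
262 [169, 167, 165, 165, 169, 170, 177, 195, 199, 180, 168, 156, 157, 169, 206, 227, 206, 210, 209, 197, 193, 179, 183, 183]
263 [172, 170, 169, 172, 173, 170, 170, 172, 176, 171, 168, 164, 175, 193, 214, 238, 248, 249, 240, 229, 217, 191, 183, 181]
264 [166, 172, 171, 170, 170, 168, 172, 167, 170, 183, 195, 201, 230, 247, 246, 247, 247, 242, 233, 232, 229, 218, 199, 192]
265 [170, 170, 172, 169, 170, 171, 182, 193, 199, 230, 247, 246, 245, 245, 246, 246, 243, 232, 229, 228, 230, 229, 227, 225]
```

```bash
m(){ python3 -c "from h import *;tc()"; }
python3 -m jog '-0.17 0.06 0.13 0;-0.29 0.1 0.21 0;-0.29 0.1 0.21 0'>/dev/null; m
python3 -m jog '0.3 -0.1 0.4 0;0.7 -0.25 1.1 0;1.3 -0.45 2 0;2.2 -0.7 3.3 0;3.2 -1 5 0'>/dev/null; m
python3 -m jog '0 0 1 0;0 0 1 0;0 0 1 0'>/dev/null
python3 - <<'E'
from h import *
rep()
E
```

```text
t 29.02 tip cover [44.38 41.74 -5.31] TCP [523.9 177.5 236.9] F cover [-0.49  0.21  1.26] x [-0.009 -0.031 -0.999]
t 29.43 tip cover [45.72 40.96 55.23] TCP [555.9 167.1 287.3] F cover [-0.21 -0.65 -1.62] x [-0.011 -0.032 -0.999]
t 29.68 pos [555.9 167.1 297.7] x [-0.01  -0.031 -0.999] y [-0.321 -0.946  0.033] jawyaw -1.8981 F [-0.3  -0.52 -1.54] w 17.5 q [ 0.29  0.3   1.66 -0.03  1.2   2.19]
```

```bash
python3 -m jog '-1 -4 0.2 0.12;-2 -8 0.2 0.24;-3 -12 0.2 0.36;-4 -16 0.2 0.48;-5 -20 0.2 0.6' >/dev/null&& python3 -m jog '-0.7 -4 0 0.12;-1.3 -8 0 0.24;-1.3 -8 0 0.36;-1.3 -8 0 0.48;-1.3 -8 0 0.6'>/dev/null && python3 -m jog '0 0 0 0.12;0 0 0 0.24;0 0 0 0.36;0 0 0 0.48;0 0 0 0.6'>/dev/null && python3 -m jog '0 0 0 0.12;0 0 0 0.24;0 0 0 0.36;0 0 0 0.36'>/dev/null
python3 - <<'E'
from h import *
rep()
E
```

```text
t 31.27 pos [ 489.8 -104.7  295.3] x [ 0.025  0.006 -1.   ] y [0.969 0.246 0.026] jawyaw 0.2491 F [ 0.23 -0.56 -1.95] w 17.6 q [-0.24  0.15  1.85  0.01  1.11 -0.5 ]
```

```bash
python3 -m jog '0.3 -1.1 -2 0.03;0.3 -1.1 -4.5 0.03;0.3 -1.1 -7 0.03;0.3 -1.1 -8.4 0.03;0.3 -1.1 -8.4 0.03' && python3 -m jog '0.3 -1 0 0;0.6 -2 0 0;0.9 -3 0 0;1.1 -4 0 0;1.1 -4 0 0' && python3 -m jog '0.3 -1 0 0;0.6 -2 0 0;0.9 -3 0 0;1.1 -4 0 0;1.1 -4 0 0'
python3 - <<'E'
from h import *
rep();p,_,_=tool();r=p[:2]-[544.7,-241.9];print('stand xy',r@[.961,.276],r@[-.276,.961])
E
```

```text
clock: 31.68
position: [489.9, -114.8, 207.7]
eef_rot: [1.017, 1.318, -0.988]
wrist_force: [-0.4, 0.2, -2.1]
width: 17.6
clock: 32.1
position: [501.7, -156.8, 208.4]
eef_rot: [1.019, 1.315, -0.989]
wrist_force: [0.2, 0.2, -1.2]
width: 17.8
clock: 32.52
position: [513.3, -198.7, 208.4]
eef_rot: [1.019, 1.314, -0.99]
wrist_force: [0.2, 0.8, -1.6]
width: 17.7
t 32.52 pos [ 513.3 -198.7  208.4] x [ 0.02   0.007 -1.   ] y [0.963 0.269 0.021] jawyaw 0.2724 F [ 0.19  0.77 -1.63] w 17.7 q [-0.4   0.34  1.83  0.02  0.96 -0.68]
stand xy -18.267835552330464 50.220138387590836
```

```bash
python3 -m jog '0.2 -0.7 0 0;0.4 -1.3 0 0;0.45 -1.6 0 0;0.45 -1.6 0 0' && python3 -m jog '-0.9 3 0 0;-1.8 6 1 0;-2.4 9 5 0;-2.4 9 9.3 0;-2.4 9 9.3 0' >/dev/null && python3 -m jog '1 3 0 -0.12;2 6 0 -0.24;3.5 9 0 -0.36;5 12 0 -0.48;7 12 0 -0.6' >/dev/null && python3 -m jog '1 0 0 -0.12;2 0 0 -0.24;2 0 0 -0.36;2 0 0 -0.48;2 0 0 -0.6' >/dev/null && python3 -m jog '0 0 0 -0.12;0 0 0 -0.24;0 0 0 -0.36;0 0 0 -0.36;0 0 0 -0.36' >/dev/null
python3 - <<'E'
from h import *
rep(); c=calibration('side');im=camera('side');p,R,s=tool();G=p+R@[-8,0,0]
P=proj(c,[G,G+R@[51.5,0,0],G+R@[121.5,0,0],G+R@[151.5,0,0]]);print(P.round(1).tolist())
print(axis_fit(im,c,P))
E
```

```text
clock: 32.85
position: [517.9, -215.2, 208.4]
eef_rot: [1.019, 1.314, -0.99]
wrist_force: [-1.9, 2.7, 0.6]
width: 17.6
t 34.52 pos [588.9  -2.4 307.7] x [ 0.007 -0.034 -0.999] y [ 0.277 -0.96   0.035] jawyaw -1.29 F [-0.12 -0.48 -0.71] w 17.9 q [-0.01  0.29  1.65 -0.04  1.2   1.3 ]
[[208.6, 122.3], [211.0, 139.0], [214.1, 159.7], [215.3, 167.9]]
[(134, 213.68, 4), (135, 210.58, 12), (136, 209.84, 14), (137, 209.55, 15), (138, 209.1, 15), (139, 208.99, 15), (140, 209.01, 14), (141, 209.15, 13), (142, 209.73, 11), (143, 210.21, 9), (144, 211.5, 6), (145, 211.49, 6), (146, 211.58, 6), (147, 211.94, 7), (148, 212.05, 7), (149, 212.4, 6), (150, 212.47, 6), (151, 212.56, 6), (152, 212.88, 7), (153, 212.95, 7), (154, 213.37, 6), (155, 213.5, 6), (156, 213.55, 6), (157, 213.59, 6), (158, 213.87, 7), (159, 214.28, 6), (160, 214.31, 6), (161, 214.1, 5), (162, 215.05, 3), (163, 215.05, 3), (164, 215.12, 3), (165, 215.83, 3), (166, 215.92, 3), (167, 215.99, 3), (168, 216.05, 3)]
```

```bash
python3 -m jog '-1 -5 0 0;-2 -10 0 0;-3 -15 0 0;-4 -20 0 0;-4.2 -23 0 0'>/dev/null && python3 -m jog '0 0 0 0;0 0 0 0'>/dev/null
python3 - <<'E'
from h import *
rep();p,_,_=tool();print('to entry',(np.array([546.2,-237.9,282])-p).round(1))
E
```

```text
t 35.15 pos [ 549.1 -211.   307.9] x [ 0.008 -0.035 -0.999] y [ 0.28  -0.959  0.036] jawyaw -1.2871 F [ 0.36 -0.1  -1.13] w 17.7 q [-0.37  0.28  1.65 -0.03  1.18  0.93]
to entry [ -2.9 -26.9 -25.9]
```

```bash
python3 -m jog '-0.1 -1.3 0 0;-0.3 -2.6 0 0;-0.3 -2.6 -1 0;-0.3 -2.6 -2.3 0;-0.3 -2.6 -2.3 0'>/dev/null && python3 -m jog '0 0 0 0;0 0 0 0'>/dev/null
python3 - <<'E'
from h import *
rep();p,_,_=tool();print('to entry',(np.array([546.2,-237.9,282])-p).round(1))
c=calibration('side');im=camera('side');p,R,s=tool();G=p+R@[-8,0,0]
P=proj(c,[G,G+R@[51.5,0,0],G+R@[121.5,0,0],G+R@[151.5,0,0]]);print(P.round(1).tolist())
for v,a,r in scan(c,im,P[1]-[0,2],P[3]+[0,9],half=12,step=2): print(v,a,r)
E
```

```text
t 35.73 pos [ 544.9 -234.5  281.3] x [ 0.003 -0.033 -0.999] y [ 0.282 -0.959  0.032] jawyaw -1.2845 F [-0.43 -0.57 -0.91] w 17.8 q [-0.41  0.32  1.67 -0.03  1.14  0.89]
to entry [ 1.3 -3.4  0.7]
[[257.6, 77.2], [258.1, 93.2], [258.8, 113.4], [259.1, 121.5]]
91 246 [60, 64, 61, 57, 58, 76, 162, 233, 218, 115, 92, 92, 97, 94, 103, 134, 160, 138, 69, 57, 60, 60, 62, 61]
93 246 [65, 61, 63, 60, 60, 85, 193, 245, 224, 134, 112, 99, 100, 99, 109, 141, 165, 137, 73, 58, 61, 62, 56, 62]
95 246 [61, 61, 60, 62, 64, 64, 97, 156, 212, 236, 221, 166, 159, 159, 154, 142, 121, 97, 62, 59, 60, 60, 59, 63]
97 246 [63, 62, 61, 60, 60, 62, 61, 59, 72, 93, 119, 129, 129, 122, 110, 79, 60, 57, 64, 58, 65, 64, 57, 61]
99 246 [59, 66, 59, 62, 62, 63, 60, 62, 56, 69, 102, 122, 131, 128, 111, 83, 59, 62, 61, 63, 57, 62, 59, 62]
101 246 [64, 64, 61, 60, 63, 61, 58, 58, 59, 67, 95, 122, 130, 129, 114, 83, 60, 59, 56, 66, 65, 64, 63, 61]
103 246 [57, 57, 58, 58, 59, 60, 59, 59, 59, 61, 95, 120, 131, 128, 119, 95, 63, 61, 61, 64, 62, 62, 61, 64]
105 246 [64, 59, 62, 60, 60, 59, 57, 59, 57, 61, 90, 121, 130, 129
[... 1029 characters left out ...]
249, 230, 130, 108, 106, 107, 105, 108, 102, 108, 107, 109, 109, 104, 111, 107, 94]
125 246 [247, 247, 247, 247, 247, 247, 247, 248, 228, 156, 154, 152, 154, 151, 151, 150, 134, 101, 101, 114, 113, 115, 116, 98]
127 247 [247, 247, 247, 247, 247, 247, 247, 247, 248, 248, 249, 249, 248, 249, 249, 247, 225, 211, 198, 196, 198, 195, 165, 80]
129 247 [250, 251, 250, 250, 251, 251, 251, 251, 251, 251, 252, 252, 252, 252, 253, 253, 253, 248, 202, 193, 197, 195, 164, 91]
131 247 [155, 155, 157, 155, 156, 156, 155, 156, 155, 155, 151, 148, 151, 151, 152, 150, 151, 151, 156, 152, 155, 153, 130, 80]
133 247 [62, 65, 62, 59, 63, 62, 63, 62, 64, 61, 59, 59, 59, 63, 59, 57, 63, 57, 58, 60, 61, 59, 60, 64]
```

```bash
python3 -m jog '-0.16 -0.23 0 0;-0.32 -0.46 0 0;-0.32 -0.46 0 0'>/dev/null && python3 -m jog '0 0 -1 0;0 0 -2 0;0 0 -3 0;0 0 -4 0;0 0 -4 0' && python3 -m jog '0.02 -0.05 -1 0;0.03 -0.1 -2 0;0.04 -0.15 -3 0;0.04 -0.15 -3.5 0;0.04 -0.15 -3.5 0'
python3 - <<'E'
from h import *
rep();p,_,_=tool();r=p[:2]-[544.7,-241.9];print('stand xy',r@[.961,.276],r@[-.276,.961])
E
```

```text
clock: 36.45
position: [540.4, -239.1, 239.2]
eef_rot: [2.05, 0.263, -2.059]
wrist_force: [-1.1, 0.5, -1.0]
width: 18.1
clock: 36.87
position: [540.0, -240.3, 202.4]
eef_rot: [2.048, 0.265, -2.062]
wrist_force: [-0.1, -0.4, -0.3]
width: 17.9
t 36.87 pos [ 540.  -240.3  202.4] x [-0.002 -0.03  -1.   ] y [ 0.282 -0.959  0.028] jawyaw -1.2847 F [-0.08 -0.41 -0.29] w 17.9 q [-0.42  0.41  1.74 -0.03  0.99  0.88]
stand xy -4.0834211460181775 2.8800969493296353
```

```bash
python3 -m jog '0.02 -0.06 -0.8 0;0.04 -0.12 -1.6 0;0.04 -0.13 -2.2 0;0.04 -0.13 -2.2 0' && python3 -m jog '0 0 0 0' >/dev/null
python3 - <<'E'
from h import *
rep();p,_,_=tool();r=p[:2]-[544.7,-241.9];print('stand xy',r@[.961,.276],r@[-.276,.961])
g=camera('side').mean(2).astype(int)
for v in range(112,142,2):print(v,g[v,246:272].tolist())
E
```

```text
clock: 37.2
position: [539.6, -241.2, 178.8]
eef_rot: [2.047, 0.266, -2.065]
wrist_force: [0.1, 0.1, -1.7]
width: 18.0
t 37.28 pos [ 539.6 -241.2  178.6] x [-0.005 -0.029 -1.   ] y [ 0.282 -0.959  0.027] jawyaw -1.2847 F [-0.37  0.92 -0.46] w 17.7 q [-0.43  0.44  1.75 -0.04  0.94  0.88]
stand xy -4.747384914846579 2.0489286695553153
112 [66, 59, 60, 58, 57, 63, 60, 62, 60, 60, 62, 62, 64, 63, 63, 66, 60, 62, 70, 117, 135, 109, 90, 70, 68, 62]
114 [56, 59, 57, 55, 60, 56, 53, 58, 56, 62, 63, 66, 58, 61, 65, 59, 56, 63, 76, 135, 175, 190, 227, 247, 254, 252]
116 [84, 98, 98, 98, 97, 96, 98, 95, 98, 100, 90, 72, 65, 61, 64, 65, 66, 63, 66, 78, 73, 76, 73, 62, 58, 70]
118 [253, 252, 251, 251, 251, 251, 251, 251, 251, 252, 255, 249, 150, 99, 94, 98, 93, 96, 134, 182, 193, 194, 182, 136, 66, 54]
120 [247, 247, 247, 247, 247, 247, 247, 247, 247, 248, 247, 232, 157, 99, 93, 95, 95, 90, 126, 165, 178, 192, 187, 139, 68, 55]
122 [247, 247, 246, 246, 247, 246, 247, 247, 232, 192, 227, 238, 199, 112, 99, 104, 115, 124, 145, 161, 151, 136, 155, 128, 66, 57]
124 [247, 247, 247, 247, 247, 247, 247,
[... 358 characters left out ...]
[214, 214, 212, 213, 212, 212, 212, 212, 215, 212, 200, 184, 182, 172, 161, 160, 163, 162, 162, 162, 166, 163, 163, 140, 84, 61]
132 [111, 108, 109, 100, 89, 90, 93, 90, 89, 91, 91, 92, 87, 92, 116, 135, 140, 133, 117, 94, 79, 73, 77, 70, 61, 59]
134 [59, 63, 63, 62, 62, 62, 61, 59, 62, 63, 63, 60, 61, 73, 105, 129, 131, 124, 101, 68, 58, 61, 58, 62, 62, 63]
136 [65, 60, 64, 61, 61, 63, 61, 63, 63, 64, 63, 62, 60, 68, 98, 126, 131, 129, 108, 74, 60, 58, 66, 60, 65, 62]
138 [61, 60, 62, 63, 61, 58, 59, 64, 63, 64, 62, 61, 60, 58, 101, 136, 132, 129, 111, 75, 62, 63, 63, 61, 58, 55]
140 [66, 57, 63, 65, 63, 60, 62, 62, 61, 59, 62, 59, 57, 63, 96, 131, 135, 127, 115, 81, 65, 61, 58, 57, 43, 46]
```

```bash
python3 -m jog '0.1 0 -0.1 0;0.2 0 -0.2 0;0.2 0 -0.3 0;0.2 0 -0.3 0' && python3 -m jog '0 0 -0.1 0;0 0 -0.15 0;0 0 -0.15 0'; python3 -c "
from h import *
rep();p,_,_=tool();r=p[:2]-[544.7,-241.9];print('stand xy',r@[.961,.276],r@[-.276,.961])"
```

```text
clock: 37.67
position: [541.5, -241.2, 175.5]
eef_rot: [2.046, 0.267, -2.065]
wrist_force: [0.1, -0.5, -1.0]
width: 18.1
clock: 37.92
position: [541.6, -241.2, 174.1]
eef_rot: [2.047, 0.267, -2.065]
wrist_force: [0.4, -0.4, -0.4]
width: 18.2
t 37.92 pos [ 541.6 -241.2  174.1] x [-0.005 -0.029 -1.   ] y [ 0.282 -0.959  0.027] jawyaw -1.2846 F [ 0.4  -0.36 -0.42] w 18.2 q [-0.42  0.45  1.75 -0.04  0.94  0.88]
stand xy -2.776914125659663 1.5449107702044427
```

```bash
python3 -m jog '0 0 -0.08 0;0 0 -0.15 0;0 0 -0.15 0'; python3 -m jog '0 0 -0.08 0;0 0 -0.15 0;0 0 -0.15 0'; python3 - <<'E'
from h import *
rep()
g=camera('side').mean(2).astype(int)
for v in range(116,142,2):print(v,g[v,246:272].tolist())
E
```

```text
clock: 38.17
position: [541.7, -241.2, 173.8]
eef_rot: [2.047, 0.266, -2.065]
wrist_force: [-2.9, 1.2, 8.7]
width: 17.8
clock: 38.42
position: [541.7, -241.2, 173.8]
eef_rot: [2.047, 0.266, -2.064]
wrist_force: [-4.5, 2.5, 11.7]
width: 17.9
t 38.42 pos [ 541.7 -241.2  173.8] x [-0.004 -0.03  -1.   ] y [ 0.282 -0.959  0.027] jawyaw -1.2847 F [-4.48  2.48 11.75] w 17.9 q [-0.42  0.45  1.75 -0.04  0.93  0.88]
116 [85, 95, 98, 95, 98, 97, 97, 99, 96, 98, 86, 65, 60, 66, 66, 65, 62, 65, 72, 77, 77, 76, 73, 58, 57, 66]
118 [252, 251, 251, 251, 251, 251, 251, 251, 252, 254, 249, 123, 66, 70, 75, 73, 71, 88, 127, 180, 195, 192, 185, 135, 69, 54]
120 [247, 247, 247, 247, 247, 247, 247, 247, 247, 248, 250, 199, 106, 99, 98, 98, 98, 116, 157, 182, 199, 196, 182, 139, 71, 54]
122 [247, 247, 247, 246, 247, 247, 247, 246, 234, 222, 241, 222, 113, 93, 95, 96, 93, 114, 148, 164, 158, 157, 155, 127, 69, 60]
124 [247, 247, 247, 247, 247, 247, 247, 247, 215, 156, 220, 235, 197, 128, 137, 137, 135, 145, 156, 129, 86, 69, 68, 63, 60, 57]
126 [247, 247, 247, 247, 246, 247, 247, 247, 249, 251, 245, 184, 13
[... 202 characters left out ...]
 [215, 215, 215, 210, 213, 210, 213, 212, 215, 213, 202, 185, 172, 162, 161, 162, 164, 164, 160, 161, 163, 164, 162, 138, 83, 62]
132 [107, 110, 109, 102, 92, 91, 91, 88, 94, 89, 89, 91, 93, 112, 138, 135, 135, 120, 101, 89, 81, 70, 75, 70, 57, 64]
134 [65, 54, 61, 62, 63, 65, 62, 61, 63, 64, 60, 60, 58, 94, 124, 130, 127, 108, 75, 61, 56, 55, 64, 60, 63, 67]
136 [66, 60, 61, 66, 60, 60, 65, 64, 66, 64, 63, 66, 60, 94, 128, 131, 129, 114, 82, 65, 62, 59, 62, 64, 64, 62]
138 [65, 63, 60, 62, 67, 61, 63, 59, 66, 62, 62, 60, 61, 88, 118, 131, 131, 123, 95, 63, 63, 63, 65, 57, 47, 39]
140 [69, 60, 64, 63, 63, 65, 64, 61, 61, 61, 62, 58, 60, 79, 113, 133, 134, 122, 98, 64, 59, 53, 55, 44, 43, 41]
```

```bash
python3 -m jog '0 0 0.03 0;0 0 0.03 0;0 0 0.03 0;0 0 0.03 0;0 0 0.03 0' 0 && python3 -m jog '0 0 0.5 0;0 0 1.5 0;0 0 3 0;0 0 6 0;0 0 9 0' && python3 -m jog '-3 0 3 0;-7 0 6 0;-11 1 8 0;-15 2 8 0;-15 2 8 0'; python3 - <<'E'
from h import *
import cv2
rep()
im={n:camera(n) for n in('side','scene')}
for n in im: cv2.imwrite(f'pics/{n}12.png',im[n][:,:,::-1])
g=im['side'].mean(2).astype(int)
for v in (98,102,106,110,114,120,124,134,138,142):print(v,g[v,246:272].tolist())
a,b=im['side'],im['scene']
def crop(i,x,y,w,h):return cv2.resize(i[y:y+h,x:x+w,::-1],(400,300),interpolation=cv2.INTER_CUBIC)
cv2.imwrite('pics/m12.png',np.vstack([np.hstack([crop(b,140,130,100,75),crop(a,210,95,100,75)]),np.hstack([crop(b,0,40,560,380),crop(a,0,30,560,390)])]))
E
```

```text
clock: 38.88
position: [541.6, -241.2, 173.9]
eef_rot: [2.047, 0.266, -2.065]
wrist_force: [-0.4, -0.2, -0.4]
width: 43.3
clock: 39.3
position: [541.1, -240.9, 264.8]
eef_rot: [2.045, 0.267, -2.067]
wrist_force: [-0.2, -0.5, 0.1]
width: 43.5
clock: 39.72
position: [387.4, -219.9, 347.0]
eef_rot: [2.046, 0.265, -2.065]
wrist_force: [0.1, 0.2, -0.8]
width: 43.7
t 39.72 pos [ 387.4 -219.9  347. ] x [-0.005 -0.03  -1.   ] y [ 0.282 -0.959  0.027] jawyaw -1.2852 F [ 0.09  0.22 -0.77] w 43.7 q [-0.52  0.01  1.88 -0.03  1.23  0.77]
98 [59, 58, 61, 62, 58, 60, 58, 59, 63, 60, 59, 64, 61, 62, 62, 63, 60, 65, 61, 63, 58, 60, 60, 62, 61, 59]
102 [60, 62, 59, 56, 59, 59, 60, 55, 56, 58, 66, 123, 169, 163, 165, 162, 165, 135, 68, 60, 62, 61, 63, 61, 63, 62]
106 [60, 63, 58, 63, 62, 56, 60, 52, 53, 55, 62, 87, 114, 111, 111, 109, 109, 94, 63, 60, 63, 64, 61, 55, 60, 57]
110 [59, 61, 62, 62, 60, 64, 62, 60, 63, 63, 66, 80, 99, 99, 99, 100, 97, 86, 61, 59, 63, 64, 59, 63, 61, 60]
114 [57, 60, 56, 59, 56, 60, 61, 57, 53, 56, 60, 81, 101, 97, 100, 98, 97, 100, 118, 160, 176, 185, 226, 245, 254, 251]
120 [247, 247, 247, 247, 247, 247, 247, 247, 247, 248, 250, 236, 118, 93, 101, 96, 100, 131, 207, 247, 251, 252, 252, 212, 81, 54]
124 [247, 247, 247, 246, 247, 247, 247, 247, 215, 156, 220, 229, 199, 164, 159, 163, 162, 163, 163, 137, 87, 73, 72, 65, 60, 61]
134 [59, 59, 64, 58, 63, 58, 59, 60, 62, 63, 61, 61, 80, 112, 131, 133, 119, 93, 65, 61, 59, 57, 59, 61, 64, 60]
138 [63, 57, 58, 64, 61, 61, 63, 63, 63, 56, 59, 65, 87, 121, 133, 132, 122, 95, 62, 59, 63, 63, 56, 56, 63, 60]
142 [71, 68, 79, 83, 76, 73, 73, 75, 77, 74, 76, 69, 81, 116, 135, 132, 121, 105, 92, 89, 95, 93, 98, 94, 96, 99]
```

View pics/m12.png

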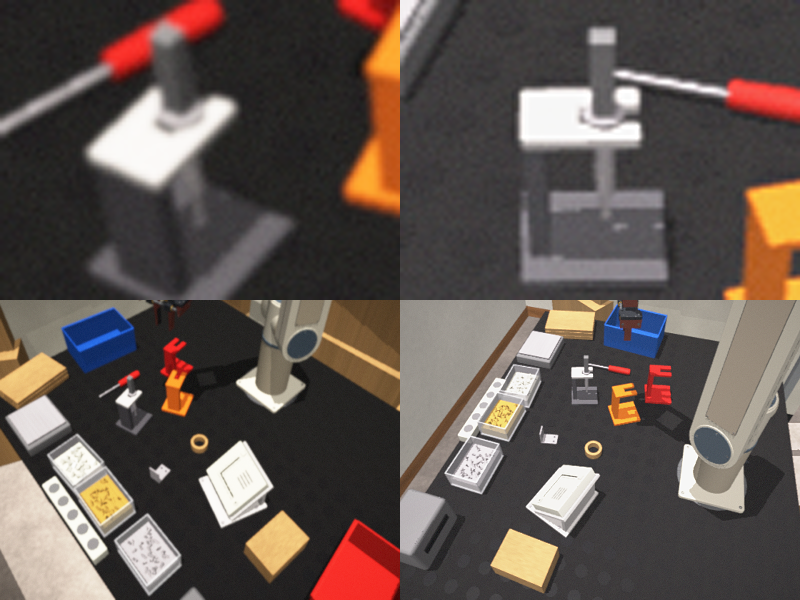

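The final picture shows the probe upright in the grey fork, its collar flat on the plate. The gripper is clear and the other items are where they were. Handing in.

```bash
python3 -m jog '0 0 0 0;0 0 0 0' >/dev/null; python3 -c "
from bench import ticket
print(ticket.sign_off())"
```

```text
the job is handed in; nothing more can be done
None
```

The seam was traced in one stroke, and the probe is back hanging upright in its fork. I handed the job in at about 40 s.

**How it was done:** The moves cannot tilt the tool, so I pivoted the probe about 34° in the jaws against the fork's slot. The first try reached only about 27° with the handle off-centre, so I put the probe back, regripped it and tilted it again. I then set the tip down at the round-boss end and ran it round the corner to the square-boss end at about 3 cm/s. Afterwards I lifted it, straightened it against the outside of the fork, hung it and let go.

**Last checks:**
- **Hanging:** the final picture shows the probe upright with its collar flat on the fork, perhaps 2–3 mm nearer the mouth than before. The gripper is clear and nothing else appears moved.
- **Squareness:** I measured about 2–3° off square just before the stroke. A rough check at the corner showed a further change of 1–2°.
- **Start, corner and end:** side pictures put the tip on the seam line at the start, at the corner, and about 3 mm before the end. The last 4 mm or so went by the arm's readings.

**Less certain:**
- **Pressure:** the force readings are noisy by about 1 N. Pressure looked like about 2 N for most of the stroke, but a few readings on the first leg dropped to 1 N or less. I pressed about 1 mm deeper there, and a picture at the corner showed the tip still in the seam.
- **Sideways load:** up to about 1.5 N against the beads showed now and then. I corrected for it with shifts of under 1 mm.
- **Stops:** the stroke paused for 0.05 s at the corner and again near the end, while a picture was taken.

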